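# Switch off the test kiln and hold its lid up for unloading

### The job

I want to take the test tiles out of the little kiln with the tongs: turn the selector on its controller round to off (the mark that is a plain bar) so that it clicks home there, and only then lift the kiln's lid by its handle to 40 degrees and keep it there for me. The lid falls shut by itself, so do not let it drop; finish while you are holding it steady at 40 degrees by the handle, and leave the mallet, tongs and clay figure where they are.

Things in the scene. Friction and masses are not known exactly. Their poses are not given: they have to be found in the camera images.
- kiln: small square top-opening kiln in bare sheet steel lined with pale fibre board, 230 x 230 mm, on a 250 x 250 x 10 mm grey heatproof board; rim 137 mm and top of the closed lid 178 mm above the table. Origin: centre of the board's underside, on the table; z up, x from the front (handle side, towards the robot at yaw 0) to the hinge at the back. Fixed, but stands at a different place and yaw each time, left or right of the controller.
- lid_hinge (a point): middle of the lid's hinge line, at the back of the kiln: 120 mm behind (+x of) the kiln's centre, 137 mm above the table; the hinge line runs along the kiln's y. This frame is fixed in the lid and turns with it about y.
- lid_handle: handle of the lid: a round black bar, 16 mm thick and 116 mm long, held 46 mm in front of the lid's front face by a 10 mm wide bracket near each end (96 mm free between the brackets, 38 mm free between bar and lid face). Origin: middle of the bar, 281 mm in front of the hinge line and 20 mm above it when shut (157 mm above the table). y runs along the bar; the frame tilts with the lid.
- lid (a joint): opening angle of the kiln lid, rad: 0 shut, growing as its front edge rises, stop at 1.75; 40 degrees is 0.698. The lid with handle weighs 0.5 to 0.9 kg, swings freely and falls shut from any angle up to about 80 degrees.
- controller: separate grey switch box of the kiln, 144 mm deep, 150 mm wide, 40 mm high in front rising to 85 mm at the back, with an aluminium panel sloping up at 20 degrees away from its front. The knob axis meets the panel 12 mm in front of the box's middle, 62 mm up. Origin: centre of its underside; z up, x from its low front to its back. Fixed, different place and yaw each time.
- selector_grip (a point): grip point of the black selector knob on the sloping panel, on its axis, 26 mm out from the panel. The grip is an upright bar 42 mm long, 12 mm thick, standing from 6 to 32 mm off the panel, on a skirt 40 mm across; a white line on its top marks the pointing end. x: the way the knob points; y: across the grip; z: the knob's axis, out of the panel (leaning 20 degrees from vertical towards the box's front).
- selector (a joint): turn of the selector, rad, growing clockwise seen from above. Four click positions 30 degrees apart: 0 off (panel mark: a plain bar; at the far left, 45 degrees left of straight away from the box's front), 0.524 low (one dot), 1.047 medium (two dots), 1.571 high (three dots). A spring pulls it into the nearest position; up to about 0.07 N m to turn; stops just beyond off and high (0.06 rad).
- mallet: wooden carving mallet lying on the table, 302 mm long, head 105 x 62 x 70 mm; bystander. Origin under its middle, handle to -x.
- tongs: steel kiln tongs lying on the table at the right, 360 mm long, 50 mm wide, 12 mm high; bystander. Origin at mid length, at table height, long along its y.
- figure: standing terracotta figure, 68 mm wide, 170 mm tall; bystander. Origin: centre of the underside.

How it is judged:
By the outcome, as a careful person would: the job done as asked, in the order asked, and still so for the second after the job is handed in, while the arm keeps its last pose, push and grip.
It also fails if it takes over 54 s, if anything falls off the work surface, if the arm or the gripper's body presses on something with over 40 N, if the wrist force passes 120 N, or if a joint passes its speed limit or range.

### The arm

A 6-joint arm with a two-finger parallel gripper is mounted at the origin on the work surface. World frame = base frame: x ahead of the robot, y to its left, z up, the work surface at z = 0. Lengths are in m, angles in rad, forces in N, time in s.
With the tool pointing down it reaches from about 0.275 to 0.85 m from the base axis. Payload 19 kg.
Tool frame: the origin (TCP) lies midway between the tips of the shut fingers; the grasp point (between the pads) lies 19 mm behind it; x points along the fingers, y is the direction in which the jaws open and shut, and the axes are right-handed (so a half turn about x gives the same grasp; the last joint's range is limited). The gripper opens to 85 mm and grips with 20 to 120 N. Pads are 22 mm wide; open, the fingers measure 114 mm over their backs; the gripper's body (76 mm by 85 mm) begins 54 mm behind the grasp point. The pads swing forward as they close: fully open they stand 13 mm farther back than shut.
Start: joints at [-1.427, 0.15, 1.437, -0, 1.554, -0.134], TCP at [0.158, -0.553, 0.231] pointing down, gripper open.
Joint ranges: [-2.8, 2.8], [-0.68, 2.1], [0.12, 2.68], [-1.39, 4.53], [0.16, 2.79], [-2.81, 2.81]. Speed limits (rad/s): [1.89, 1.89, 2.22, 3.01, 3.01, 3.01].

### API

Orientations are given as a unit quaternion [w, x, y, z].
In Python, from rig import r, optics, finish_job gives the robot as it stands.
- The arm moves only by the tool jog_arm, never from a script. Its argument "motion" is a list of rows, each an object of numbers: "tx", "ty", "tz": the shift along the tool's x, y, z in mm; "rx", "ry", "rz": the turn, a rotation vector about the tool's x, y, z in rad; "fingers": the finger opening in mm, from 0 to 85.4. A call has exactly 8 rows; each row shifts and turns the commanded pose from where the row before left it, along the tool's axes as they then stand; what a row does not reach is not made up. A row lasts 1/12 s, in which the tool goes at most 41.7 mm and 7.16 degrees, less where a joint would pass 70% of its speed; a pose out of reach is approached as far as the arm can. A call with a gripper value outside its range is refused whole. The fingers move at their own pace and stop on an object; "grip_force" is the grip in N (left out, the last holds). Time passes only in rows, so rows that do not move let the fingers close, or fill a call up. It gives the time, the measured TCP pose, the force and the opening at its end, in the units of the state.
- r.state(): the state, without advancing time (a new reading comes with each control period).
- optics.grab_frame(name): name is "scene" or "side" or "wrist"; returns (picture, depth): 400x640x3 uint8, red, green, blue; 400x640 float32, m along the optical axis (not along the pixel's ray), 0 where there is no reading.
- optics.calibration(name): a dict with "fovy" (degrees; the focal length in pixels is half the picture's height over the tangent of half this angle, whatever the lens; pixels are square), "cx", "cy" (the principal point, pixels), "D" ([k1, k2, p1, p2, k3] as OpenCV has them; the pictures are not rectified), "rvec" (rotation vector, rad) and "tvec" (3), from world to camera coordinates, as OpenCV has them. Camera axes: x right, y down, z forward; pixel columns grow to the right and rows downward; lengths in m; the calibration is good to about 2 mm. A picture is of the moment at which its call begins: read the wrist's pose just before it. calibration takes no time and is no camera call; for the wrist camera it gives the pose at the moment of the call.
- finish_job(): hands the job in, once; it reports no verdict.
The state is a dict: "clock": time; "q": joint angles; "joint_vel": joint speeds; "joint_efforts": joint torques, N m; "tcp_pos": TCP position; "ee_rot": TCP orientation; "contact_force": force on the tool from outside, world axes, zero at the start; "wrist_torque": the same for the moment, N m; "opening": opening from 0.0 (shut) to 1.0 (fully open).
Only numpy, scipy, OpenCV 4.12 (cv2) and the standard library are available. Lean on these libraries where they do the work, as an engineer would, in place of code of your own. Each camera call takes 0.05 s, during which the arm holds its last target.

## Working session

There is one attempt and no reset: what is moved stays moved. The work goes in short steps, Python scripts to look and compute and a tool call to move; the robot and the scene stay as the last step left them, time stands still between calls to the robot, and variables do not carry over. Pictures are saved under pics/ and viewed, and the job is handed in when it is done.

Besides the shell and the picture viewer there is one more tool, called after "Call:" as a command line: name --argument value ..., lists and objects as JSON in quotes. jog_arm: Moves the arm, as the interface text tells. Its arguments: {"type":"object","properties":{"motion":{"type":"array"},"grip_force":{"type":"number"}},"required":["motion"]}

```bash
ls; mkdir -p pics; python3 - <<'E'
from rig import r, optics
import cv2
print(r.state())
for n in ["scene","side","wrist"]:
    c=optics.calibration(n); print(n,c)
    p,d=optics.grab_frame(n)
    cv2.imwrite(f"pics/{n}0.png",p[:,:,::-1])
    import numpy as np; np.savez(f"pics/{n}0.npz",p=p,d=d,**{k:np.array(v) for k,v in c.items()})
E
```

```text
pics
{'clock': 0.0, 'q': array([-1.42703866e+00,  1.50961692e-01,  1.43802394e+00,  6.00186203e-06,
        1.55378288e+00, -1.33978406e-01]), 'joint_vel': array([ 0.00150065,  0.00025379, -0.00143333, -0.00056836, -0.00120298,
       -0.00035085]), 'joint_efforts': array([-1.73382145e-03, -7.13052249e+01, -5.70868206e+01, -2.50680268e-04,
        8.86740483e-03,  4.71225576e-05]), 'tcp_pos': array([ 0.15761295, -0.5527259 ,  0.23069283]), 'ee_rot': array([ 0.09746344,  0.70029966,  0.09829491, -0.70029949]), 'contact_force': array([ 0.3730184 , -0.86925269, -1.32643164]), 'wrist_torque': array([ 0.01669198,  0.05472486, -0.01474112]), 'opening': 1.0028470341491664}
scene {'fovy': 42.26820038297241, 'cx': 322.91719894263014, 'cy': 200.07987738320836, 'D': array([-0.16231564,  0.        ,  0.        ,  0.        ,  0.        ]), 'rvec': array([ 2.32024123,  1.28251746, -0.34788567]), 'tvec': array([-0.30971242, -0.35992618,  2.00000903])}
side {'fovy': 56.53915333024111, 'cx': 330.16922315301105, 'cy': 202.99629275981593, 'D': array([0.02708299, 0.        , 0.        , 0.        , 0.        ]), 'rvec': array([ 2.11328619, -0.48596419,  0.24612796]), 'tvec': array([-0.53524602,  0.23243479,  1.25116546])}
wrist {'fovy': 67.57397080081032, 'cx': 318.92909243119374, 'cy': 203.03841950977815, 'D': array([-0.04522929,  0.        ,  0.        ,  0.        ,  0.        ]), 'rvec': array([-2.28840421,  1.72343635,  0.28833158]), 'tvec': array([-0.57354892, -0.04289176,  0.38164796])}
```

View pics/scene0.png

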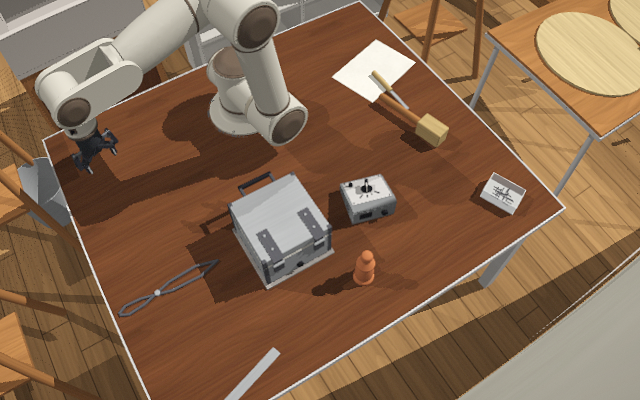

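View pics/side0.png

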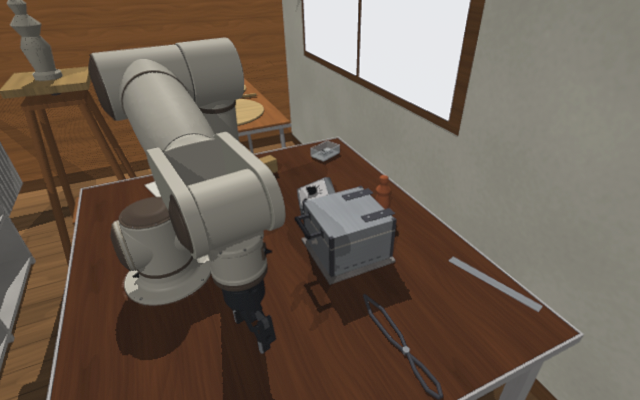

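View pics/wrist0.png

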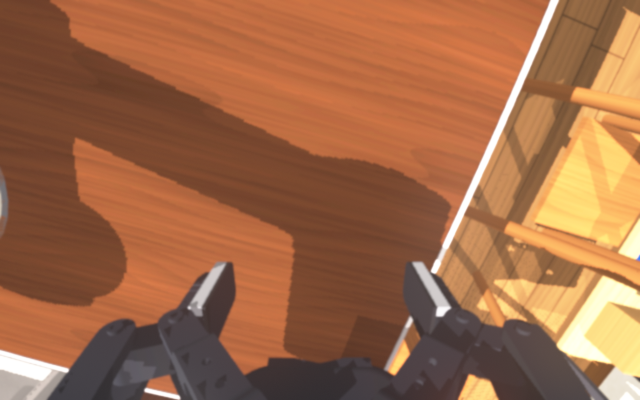

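```bash
cat > h.py <<'E'
import numpy as np, cv2
def K(c,h=400):
    f=h/2/np.tan(np.radians(float(c['fovy']))/2)
    return np.array([[f,0,float(c['cx'])],[0,f,float(c['cy'])],[0,0,1]])
def norm(c,uv):
    return cv2.undistortPoints(np.array(uv,float).reshape(-1,1,2),K(c),np.array(c['D'])).reshape(-1,2)
def cam(c):
    R=cv2.Rodrigues(np.array(c['rvec']))[0]; return R,np.array(c['tvec'])
def plane(c,uv,z):
    n=norm(c,uv); R,t=cam(c); C=-R.T@t; d=np.c_[n,np.ones(len(n))]@R
    return C+d*((z-C[2])/d[:,2])[:,None]
def cloud(c,d):
    h,w=d.shape; v,u=np.mgrid[:h,:w]
    n=norm(c,np.c_[u.ravel(),v.ravel()]); R,t=cam(c)
    P=(np.c_[n,np.ones(len(n))]*d.reshape(-1,1)-t)@R
    P[d.ravel()<=0]=np.nan
    return P.reshape(h,w,3)
def proj(c,P):
    return cv2.projectPoints(np.array(P,float).reshape(-1,1,3),np.array(c['rvec']),np.array(c['tvec']),K(c),np.array(c['D']))[0].reshape(-1,2)
E
python3 - <<'E'
import numpy as np,cv2
from h import *
c=np.load('pics/scene0.npz'); P=cloud(c,c['d']); z=P[...,2]
p=c['p']
cv2.imwrite('pics/s_crop.png',cv2.resize(p[130:300,200:420,::-1],None,fx=3.6,fy=3.5,interpolation=cv2.INTER_CUBIC))
H=np.clip(np.nan_to_num(z)/0.25,0,1)*255
cv2.imwrite('pics/s_h.png',cv2.resize(cv2.applyColorMap(H.astype(np.uint8),cv2.COLORMAP_JET)[130:300,200:420],None,fx=3.6,fy=3.5))
m=(z>.165)&(z<.187); m[:,:200]=0;m[:160]=0;m[290:]=0;m[:,340:]=0
n,l,s,ce=cv2.connectedComponentsWithStats(m.astype(np.uint8))
k=1+s[1:,4].argmax(); print(s[k],ce[k]); X=P[l==k]; print(X.mean(0),X.std(0))
print(cv2.minAreaRect(X[:,:2].astype(np.float32)))
for uv in [(255,183),(240,189),(271,177)]: print(uv,P[uv[1],uv[0]])
for uv in [(260,215),(367,187),(350,195),(390,195),(380,180),(365,267)]: print(uv,P[uv[1],uv[0]])
E
```

```text
[ 227  172  105   94 5209] [278.79151469 218.35419466]
[ 0.58996476 -0.16222785  0.17841275] [0.06865391 0.06623855 0.00339773]
((0.5829300284385681, -0.15989910066127777), (0.23173770308494568, 0.2603043019771576), 89.56336975097656)
(255, 183) [ 0.42841162 -0.15896314  0.15575303]
(240, 189) [ 0.42609979 -0.21085655  0.1609506 ]
(271, 177) [ 0.44126747 -0.1069457   0.16480993]
(260, 215) [ 0.55112556 -0.20517503  0.17819126]
(367, 187) [0.59632767 0.16327189 0.08559657]
(350, 195) [0.58247678 0.10579104 0.06536785]
(390, 195) [0.65760786 0.21483126 0.07491079]
(380, 180) [0.58174576 0.2304783  0.05408163]
(365, 267) [ 0.83830144 -0.01346264  0.11319895]
```

View pics/s_crop.png

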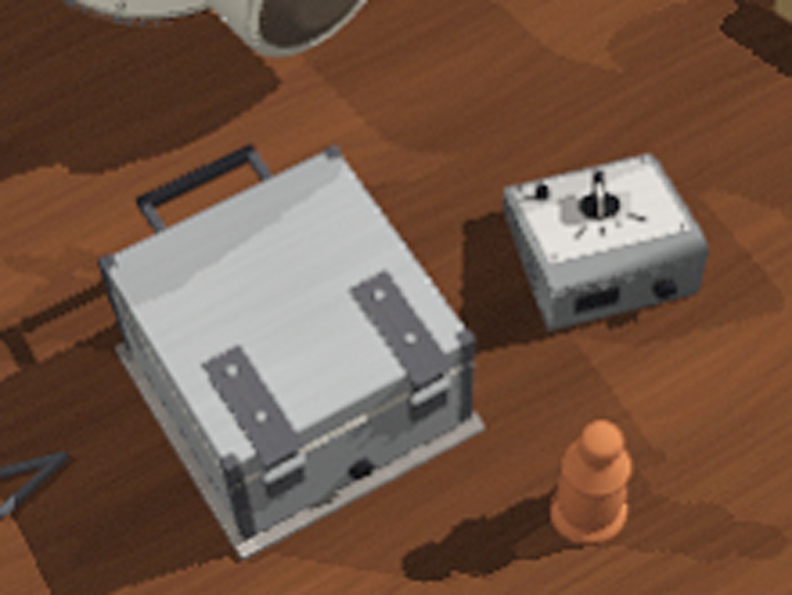

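View pics/s_h.png

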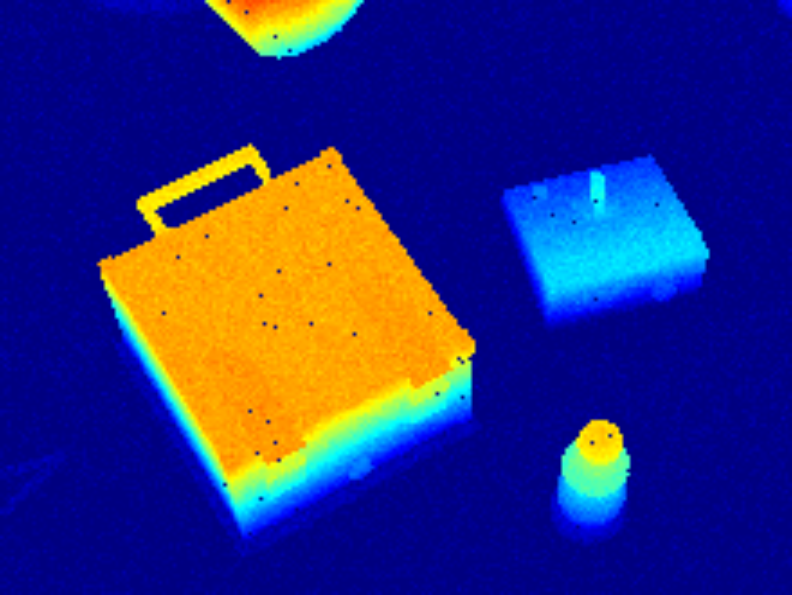

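```bash
python3 - <<'E'
import numpy as np,cv2
from h import *
c=np.load('pics/scene0.npz'); P=cloud(c,c['d']); z=P[...,2]
# lid top: silhouette via contour, cast onto z=.178
m=((z>.168)&(z<.19)).astype(np.uint8); m[:,:200]=0;m[:165]=0;m[290:]=0;m[:,340:]=0
m=cv2.morphologyEx(m,cv2.MORPH_CLOSE,np.ones((3,3)));m=cv2.morphologyEx(m,cv2.MORPH_OPEN,np.ones((7,7)))
cs=max(cv2.findContours(m,0,1)[0],key=cv2.contourArea)
W=plane(c,cs.reshape(-1,2),.178)[:,:2]
r=cv2.minAreaRect(W.astype(np.float32)); print(r); print(cv2.boxPoints(r))
# front & side edges: fit lines
def fit(sel,n):
    vx,vy,x0,y0=cv2.fitLine(W[sel].astype(np.float32),cv2.DIST_HUBER,0,.001,.001).ravel(); print(n,sel.sum(),np.degrees(np.arctan2(vy,vx)),x0,y0)
x,y=W.T
fit((x<np.percentile(x,2)+.012)&(abs(y+.16)<.09),'front')
fit((y>y.max()-.01)&(x>.48)&(x<.65),'left'); fit((y<y.min()+.012)&(x>.48)&(x<.65),'right')
# handle: points in front
h=(z>.145)&(z<.17)&(P[...,0]<.455)&(P[...,0]>.38)&(abs(P[...,1]+.16)<.1); h[:150]=0
X=P[h]; print(h.sum(),X.min(0),X.max(0))
b=X[X[:,0]<np.percentile(X[:,0],60)]; print(cv2.minAreaRect(X[:,:2].astype(np.float32)))
v=cv2.fitLine(b[:,:2].astype(np.float32),cv2.DIST_HUBER,0,.001,.001).ravel();print('bar',np.degrees(np.arctan2(v[1],v[0])),v)
print(np.median(X[:,2]))
# controller
q=(z>.03)&(z<.11)&(P[...,0]>.45)&(P[...,0]<.75)&(P[...,1]>.03)&(P[...,1]<.3)
X=P[q];print(q.sum(),cv2.minAreaRect(X[:,:2].astype(np.float32)))
k=q&(c['p'].min(2)>150)
X=P[k]; X=X[~np.isnan(X).any(1)]
for i in range(3):
    a=np.linalg.lstsq(np.c_[X[:,:2],np.ones(len(X))],X[:,2],rcond=None)[0]; res=X@[*a[:2],-1]+a[2]; X=X[abs(res)<.006]
print('panel',len(X),a,'tilt',np.degrees(np.arctan(np.hypot(*a[:2]))),'yaw',np.degrees(np.arctan2(a[1],a[0])),X.mean(0))
res=P[...,2]-(P[...,:2]@a[:2]+a[2]); kn=q&(res>.016)&(res<.06); K_=P[kn]; print('knob',kn.sum(),K_.mean(0)); print(np.argwhere(kn)[:, ::-1].mean(0)); print(cv2.minAreaRect(K_[:,:2].astype(np.float32)))
E
```

```text
((0.586997926235199, -0.16002242267131805), (0.23019099235534668, 0.24778427183628082), 89.64067077636719)
[[ 0.46238643 -0.27433866]
 [ 0.7101658  -0.27589262]
 [ 0.7116094  -0.04570618]
 [ 0.46383005 -0.04415223]]
front 52 89.22824 0.47008973 -0.15356317
left 41 -0.7667577 0.55847937 -0.04734721
right 45 -0.5808964 0.58436656 -0.27275342
214 [ 0.4124705  -0.21576617  0.15174031] [ 0.45406488 -0.09862353  0.16952112]
((0.4331815838813782, -0.1571713089942932), (0.1173258051276207, 0.03942473605275154), 88.64484405517578)
bar 88.66598 [ 0.02328086  0.999729    0.4223358  -0.1585544 ]
0.1621420420977373
1815 ((0.6087260246276855, 0.15907013416290283), (0.15331871807575226, 0.16028881072998047), 73.86673736572266)
panel 946 [ 0.33810582 -0.09324986 -0.12190145] tilt 19.327266577273544 yaw -15.418900094629487 [0.60755194 0.15965712 0.06863375]
knob 42 [0.58715814 0.16343378 0.09113032]
[365.5952381  184.11904762]
((0.5837373733520508, 0.16507822275161743), (0.011088995262980461, 0.04771982878446579), 55.9918327331543)
```

```bash
cat >> h.py <<'E'
from scipy.spatial.transform import Rotation as Ro
def rot(q): return Ro.from_quat(np.roll(q,-1))
def rel(p,R,pt,Rt):
    "turn first (tool rotvec), then shift (mm) in the turned frame; also shift in the current frame"
    return (R.inv()*Rt).as_rotvec().round(4), (Rt.inv().apply(pt-p)*1e3).round(1), (R.inv().apply(pt-p)*1e3).round(1)
def frame(x,y):
    x=np.array(x)/np.linalg.norm(x); y=np.array(y)-np.dot(y,x)*x; y/=np.linalg.norm(y)
    return Ro.from_matrix(np.c_[x,y,np.cross(x,y)])
E
python3 - <<'E'
import numpy as np
from h import *
from rig import r,optics
s=r.state(); R=rot(s['ee_rot']); p=s['tcp_pos']; print(R.as_matrix().round(3))
c=optics.calibration('wrist'); Rc,t=cam(c); C=-Rc.T@t; print('cam in tool',R.inv().apply(C-p), 'fwd in tool',R.inv().apply(Rc[2]),'right',R.inv().apply(Rc[0]))
psi=np.radians(-15.8); n=np.array([-np.sin(np.radians(20))*np.cos(psi),-np.sin(np.radians(20))*np.sin(psi),np.cos(np.radians(20))])
g=np.array([.583,.165,.0864])
for kd in (-31-0,):
  a=np.radians(kd); pt=np.array([np.cos(a),np.sin(a),0])
  for sg in (1,-1):
    Rt=frame(-n,sg*np.cross(n,pt)); print(sg,Rt.as_matrix().round(3)); print(rel(p,R,g+n*.16,Rt), g+n*.16)
E
```

```text
[[-0.     0.274 -0.962]
 [ 0.001 -0.962 -0.274]
 [-1.    -0.001 -0.   ]]
cam in tool [-0.14346605 -0.00108472 -0.08410592] fwd in tool [9.46025339e-01 3.99547081e-04 3.24092423e-01] right [ 2.03539411e-04  9.99998310e-01 -1.82694752e-03]
1 [[ 0.329  0.513  0.793]
 [-0.093  0.853 -0.513]
 [-0.94   0.095  0.329]]
(array([-2.2781, -0.0607,  0.4357]), array([ 48.9, 816.8, -78.4]), array([  -5.3, -602.4, -559.3])) [0.53034433 0.17990005 0.23675082]
-1 [[ 0.329 -0.513 -0.793]
 [-0.093 -0.853  0.513]
 [-0.94  -0.095 -0.329]]
(array([0.8261, 0.3562, 0.0496]), array([  48.9, -816.8,   78.4]), array([  -5.3, -602.4, -559.3])) [0.53034433 0.17990005 0.23675082]
```

Call:
jog_arm --motion '[{"tx":-5,"rx":0.103,"ry":0.0445,"rz":0.0062},{"tx":-5,"rx":0.103,"ry":0.0445,"rz":0.0062},{"tx":-5,"rx":0.103,"ry":0.0445,"rz":0.0062},{"tx":-5,"rx":0.103,"ry":0.0445,"rz":0.0062},{"tx":-5,"rx":0.103,"ry":0.0445,"rz":0.0062},{"tx":-5,"rx":0.103,"ry":0.0445,"rz":0.0062},{"tx":-5,"rx":0.103,"ry":0.0445,"rz":0.0062},{"tx":-5,"rx":0.103,"ry":0.0445,"rz":0.0062}]'

```text
invalid input at $.motion[0]: expected keys tx, ty, tz, rx, ry, rz, fingers
```

Call:
jog_arm --motion '[{"tx":2,"ty":-34,"tz":3},{"tx":2,"ty":-34,"tz":3},{"tx":2,"ty":-34,"tz":3},{"tx":2,"ty":-34,"tz":3},{"tx":2,"ty":-34,"tz":3},{"tx":2,"ty":-34,"tz":3},{"tx":2,"ty":-34,"tz":3},{"tx":2,"ty":-34,"tz":3}]'

```text
invalid input at $.motion[0]: expected keys tx, ty, tz, rx, ry, rz, fingers
```

Call:
jog_arm --motion '[{"tx":2,"ty":-34,"tz":3},{"tx":2,"ty":-34,"tz":3},{"tx":2,"ty":-34,"tz":3},{"tx":2,"ty":-34,"tz":3},{"tx":2,"ty":-34,"tz":3},{"tx":2,"ty":-34,"tz":3},{"tx":2,"ty":-34,"tz":3},{"tx":2,"ty":-34,"tz":3}]'

```text
invalid input at $.motion[0]: expected keys tx, ty, tz, rx, ry, rz, fingers
```

```bash
python3 - <<'E'
import numpy as np,cv2
from h import *
from rig import r,optics
s=r.state(); R=rot(s['ee_rot']); p=s['tcp_pos']; print(s['clock'],p,s['q'],R.as_matrix().round(3))
E
```

```text
0.15 [ 0.15764257 -0.55278783  0.23085548] [-1.42700868e+00  1.50856527e-01  1.43781756e+00  1.64153506e-05
  1.55380722e+00 -1.33990748e-01] [[-0.     0.274 -0.962]
 [ 0.001 -0.962 -0.274]
 [-1.    -0.001 -0.   ]]
```

All keys are required.

Call:
jog_arm --motion '[{"tx":-5,"ty":0,"tz":0,"rx":0.103,"ry":0.0445,"rz":0.0062,"fingers":85},{"tx":-5,"ty":0,"tz":0,"rx":0.103,"ry":0.0445,"rz":0.0062,"fingers":85},{"tx":-5,"ty":0,"tz":0,"rx":0.103,"ry":0.0445,"rz":0.0062,"fingers":85},{"tx":-5,"ty":0,"tz":0,"rx":0.103,"ry":0.0445,"rz":0.0062,"fingers":85},{"tx":-5,"ty":0,"tz":0,"rx":0.103,"ry":0.0445,"rz":0.0062,"fingers":85},{"tx":-5,"ty":0,"tz":0,"rx":0.103,"ry":0.0445,"rz":0.0062,"fingers":85},{"tx":-5,"ty":0,"tz":0,"rx":0.103,"ry":0.0445,"rz":0.0062,"fingers":85},{"tx":-5,"ty":0,"tz":0,"rx":0.103,"ry":0.0445,"rz":0.0062,"fingers":85}]'

```text
clock: 0.82
tcp_pos: [0.1514, -0.5523, 0.2706]
ee_rot: [-0.193, 0.793, -0.192, -0.546]
contact_force: [-0.2, 0.2, -0.8]
opening: 0.994
```

Call:
jog_arm --motion '[{"tx":2,"ty":-34,"tz":3,"rx":0,"ry":0,"rz":0,"fingers":50},{"tx":2,"ty":-34,"tz":3,"rx":0,"ry":0,"rz":0,"fingers":50},{"tx":2,"ty":-34,"tz":3,"rx":0,"ry":0,"rz":0,"fingers":50},{"tx":2,"ty":-34,"tz":3,"rx":0,"ry":0,"rz":0,"fingers":50},{"tx":2,"ty":-34,"tz":3,"rx":0,"ry":0,"rz":0,"fingers":50},{"tx":2,"ty":-34,"tz":3,"rx":0,"ry":0,"rz":0,"fingers":50},{"tx":2,"ty":-34,"tz":3,"rx":0,"ry":0,"rz":0,"fingers":50},{"tx":2,"ty":-34,"tz":3,"rx":0,"ry":0,"rz":0,"fingers":50}]'

```text
clock: 1.48
tcp_pos: [0.277, -0.3075, 0.2731]
ee_rot: [-0.191, 0.793, -0.191, -0.547]
contact_force: [1.0, 1.0, -0.9]
opening: 0.583
```

Call:
jog_arm --motion '[{"tx":2,"ty":-34,"tz":3,"rx":0,"ry":0,"rz":0,"fingers":50},{"tx":2,"ty":-34,"tz":3,"rx":0,"ry":0,"rz":0,"fingers":50},{"tx":2,"ty":-34,"tz":3,"rx":0,"ry":0,"rz":0,"fingers":50},{"tx":2,"ty":-34,"tz":3,"rx":0,"ry":0,"rz":0,"fingers":50},{"tx":2,"ty":-34,"tz":3,"rx":0,"ry":0,"rz":0,"fingers":50},{"tx":2,"ty":-34,"tz":3,"rx":0,"ry":0,"rz":0,"fingers":50},{"tx":2,"ty":-34,"tz":3,"rx":0,"ry":0,"rz":0,"fingers":50},{"tx":2,"ty":-34,"tz":3,"rx":0,"ry":0,"rz":0,"fingers":50}]'

```text
clock: 2.15
tcp_pos: [0.396, -0.0773, 0.2759]
ee_rot: [-0.191, 0.793, -0.191, -0.547]
contact_force: [-0.1, -0.4, 0.7]
opening: 0.588
```

```bash
python3 - <<'E'
import numpy as np,cv2
from h import *
from rig import r,optics
s=r.state(); R=rot(s['ee_rot']); p=s['tcp_pos']; print(s['clock'],p,s['q'],R.as_matrix().round(3))
E
```

```text
2.15 [ 0.39602485 -0.07730684  0.27585792] [-0.42568186 -0.48100619  1.92173175  0.05185009  1.35527373  1.69779939] [[ 0.329 -0.511 -0.794]
 [-0.094 -0.854  0.511]
 [-0.94  -0.094 -0.329]]
```

Call:
jog_arm --motion '[{"tx":4,"ty":-35,"tz":4,"rx":0,"ry":0,"rz":0,"fingers":50},{"tx":4,"ty":-35,"tz":4,"rx":0,"ry":0,"rz":0,"fingers":50},{"tx":4,"ty":-35,"tz":4,"rx":0,"ry":0,"rz":0,"fingers":50},{"tx":4,"ty":-35,"tz":4,"rx":0,"ry":0,"rz":0,"fingers":50},{"tx":4,"ty":-35,"tz":4,"rx":0,"ry":0,"rz":0,"fingers":50},{"tx":4,"ty":-35,"tz":4,"rx":0,"ry":0,"rz":0,"fingers":50},{"tx":4,"ty":-35,"tz":4,"rx":0,"ry":0,"rz":0,"fingers":50},{"tx":4,"ty":-35,"tz":4,"rx":0,"ry":0,"rz":0,"fingers":50}]'

```text
clock: 2.82
tcp_pos: [0.5223, 0.1716, 0.2611]
ee_rot: [-0.191, 0.792, -0.191, -0.547]
contact_force: [-0.1, -1.1, 0.0]
opening: 0.587
```

```bash
python3 - <<'E'
import numpy as np,cv2
from h import *
from rig import r,optics
s=r.state(); c=optics.calibration('wrist'); p,d=optics.grab_frame('wrist'); np.savez('pics/w1.npz',p=p,d=d,**{k:np.array(v) for k,v in c.items()})
cv2.imwrite('pics/w1.png',p[:,:,::-1]); print(s['clock'],s['tcp_pos'],s['q'])
print(optics.calibration('wrist')['tvec']-c['tvec'])
E
```

```text
2.8167 [0.52232614 0.17159876 0.26113785] [ 0.28408502 -0.090005    1.66372338 -0.19071165  1.27494185  2.43804938]
[ 0.00389359 -0.00035015 -0.00132647]
```

View pics/w1.png

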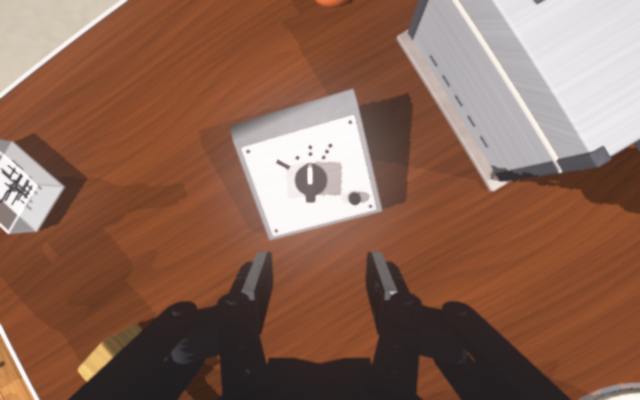

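```bash
python3 - <<'E'
import numpy as np,cv2
p=np.load('pics/w1.npz')['p']
cv2.imwrite('pics/w1c.png',cv2.resize(p[85:245,225:395,::-1],None,fx=3.75,fy=3.75,interpolation=cv2.INTER_CUBIC)[:600])
E
```

```text
(no output)
```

View pics/w1c.png

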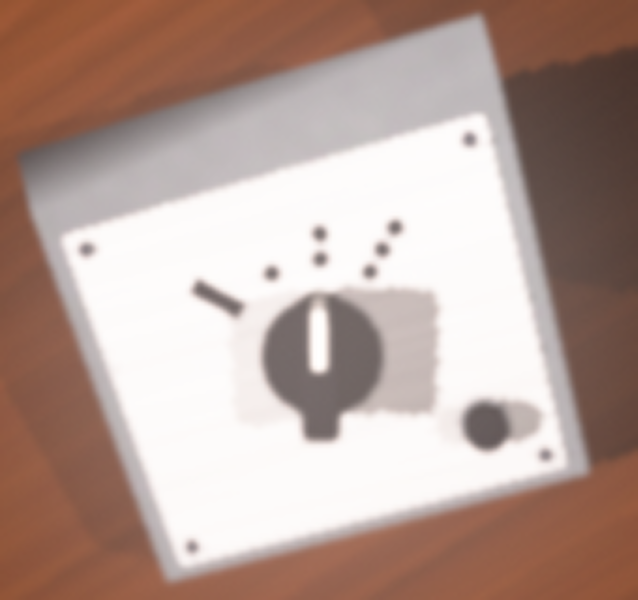

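```bash
python3 - <<'E'
import numpy as np,cv2
from h import *
c=np.load('pics/w1.npz'); P=cloud(c,c['d']); z=P[...,2]
f=lambda u,v:(225+u/3.75-.37,85+v/3.75-.37)
m=(c['p'].min(2)>200); m[:90]=0;m[245:]=0;m[:,:235]=0;m[:,385:]=0
X=P[m]; X=X[np.isfinite(X).all(1)]
for i in range(4):
    a=np.linalg.lstsq(np.c_[X[:,:2],np.ones(len(X))],X[:,2],rcond=None)[0]; res=X@[*a[:2],-1]+a[2]; X=X[abs(res)<.004]
print('panel',len(X),a,'tilt',np.degrees(np.arctan(np.hypot(*a[:2]))),'yaw',np.degrees(np.arctan2(a[1],a[0])))
def onplane(uv,off):
    n=norm(c,[uv]); R,t=cam(c); C=-R.T@t; d=(np.c_[n,np.ones(1)]@R)[0]
    N=np.array([-a[0],-a[1],1]); N/=np.linalg.norm(N)
    P0=np.array([0,0,a[2]])+N*off
    return C+d*(N@(P0-C))/(N@d)
sc=[onplane(f(*q),0) for q in [(87,249),(470,139),(546,455),(192,547)]]
for s in sc: print(s.round(4))
print('sides',[np.linalg.norm(sc[i]-sc[(i+1)%4]).round(4) for i in range(4)])
e=[(sc[0]-sc[3])+(sc[1]-sc[2]), (sc[0]-sc[1])+(sc[3]-sc[2])]
print('yaw',np.degrees(np.arctan2(e[0][1],e[0][0])),np.degrees(np.arctan2(-e[1][0],e[1][1])))
print('corner mean',np.mean(sc,0))
k=onplane(f(322,353),.006); print('skirt c',k, 'rad', np.linalg.norm(onplane(f(262,353),.006)-onplane(f(382,353),.006))/2)
b0=onplane(f(322,441),.032); print('bar back top',b0)
wl=[onplane(f(318,301),.032),onplane(f(318,370),.032)]; print('white line',wl, np.degrees(np.arctan2(*(wl[0]-wl[1])[[1,0]])),np.linalg.norm(wl[0]-wl[1]))
off=[onplane(f(197,287),0),onplane(f(241,310),0)]; print('off mark',off,np.degrees(np.arctan2(*(off[0]-off[1])[[1,0]])))
d2=[onplane(f(319.5,233),0),onplane(f(320.5,259),0)]; print('med mark',np.degrees(np.arctan2(*(d2[0]-d2[1])[[1,0]])))
E
```

```text
panel 9088 [ 0.34968312 -0.09897877 -0.12658251] tilt 19.97222532506893 yaw -15.804311174615144
[0.6561 0.2111 0.082 ]
[0.6219 0.0919 0.0818]
[0.526  0.1194 0.0455]
[0.5603 0.239  0.0457]
sides [np.float64(0.124), np.float64(0.1062), np.float64(0.1244), np.float64(0.1062)]
yaw -16.09205964944875 -16.004432323483574
corner mean [0.59108468 0.16535432 0.06374326]
skirt c [0.59088867 0.16490011 0.07010362] rad 0.019073869407248815
bar back top [0.56561889 0.17740495 0.08769323]
white line [array([0.60007861, 0.15624823, 0.10183728]), array([0.58374288, 0.16695616, 0.09506509])] -33.24449195013117 0.020673130171140183
off mark [array([0.62903255, 0.18807836, 0.07476379]), array([0.61610629, 0.18010371, 0.07103302])] 31.67186298286502
med mark -30.873511792120123
```

```bash
cat > k.py <<'E'
from h import *
psi=np.radians(-16); t=np.radians(20)
u=np.array([np.cos(t)*np.cos(psi),np.cos(t)*np.sin(psi),np.sin(t)]); l=np.array([-np.sin(psi),np.cos(psi),0]); n=np.cross(u,l)
g=np.array([.585,.1667,.0875])
def pose(ang_left,off):
    a=np.radians(ang_left); d=np.cos(a)*u+np.sin(a)*l
    return g+n*off, frame(-n,-np.cross(n,d))
E
python3 - <<'E'
from k import *
from rig import r
s=r.state(); R=rot(s['ee_rot']); p=s['tcp_pos']
print(p,n,rel(p,R,*pose(-15,.03)),rel(p,R,*pose(-15,-.017)))
E
```

```text
[0.52418834 0.17539977 0.25988864] [-0.32877086  0.09427353  0.93969262] (array([-0.0129,  0.0031,  0.0016]), array([152.8,  -7.7,   3.9]), array([152.8,  -7.4,   3.5])) (array([-0.0129,  0.0031,  0.0016]), array([199.8,  -7.7,   3.9]), array([199.8,  -7.3,   3.4]))
```

Call:
jog_arm --motion '[{"tx":20,"ty":-1,"tz":0.5,"rx":-0.013,"ry":0.003,"rz":0.0016,"fingers":40},{"tx":22,"ty":-1,"tz":0.5,"rx":0,"ry":0,"rz":0,"fingers":40},{"tx":22,"ty":-1,"tz":0.5,"rx":0,"ry":0,"rz":0,"fingers":40},{"tx":22,"ty":-1,"tz":0.5,"rx":0,"ry":0,"rz":0,"fingers":40},{"tx":22,"ty":-1,"tz":0.5,"rx":0,"ry":0,"rz":0,"fingers":40},{"tx":22,"ty":-1,"tz":0.5,"rx":0,"ry":0,"rz":0,"fingers":40},{"tx":15,"ty":-1,"tz":0.5,"rx":0,"ry":0,"rz":0,"fingers":40},{"tx":7,"ty":-1,"tz":0,"rx":0,"ry":0,"rz":0,"fingers":40}]'

```text
clock: 3.53
tcp_pos: [0.5728, 0.1631, 0.1157]
ee_rot: [-0.185, 0.793, -0.189, -0.549]
contact_force: [-0.2, 1.0, -0.5]
opening: 0.465
```

```bash
python3 - <<'E'
from k import *
from rig import r,optics
s=r.state(); R=rot(s['ee_rot']); p=s['tcp_pos']
print(p,n,rel(p,R,*pose(-15,.03)),rel(p,R,*pose(-15,-.017)),s['q'])
c=optics.calibration('wrist'); im,d=optics.grab_frame('wrist'); np.savez('pics/w2.npz',p=im,d=d,**{k:np.array(v) for k,v in c.items()})
cv2.imwrite('pics/w2.png',im[:,:,::-1])
print('pred grip',proj(c,[g+.006*n,g]))
s=r.state(); print(rel(s['tcp_pos'],rot(s['ee_rot']),*pose(-15,-.017)))
E
```

```text
[0.57279747 0.16309351 0.1156727 ] [-0.32877086  0.09427353  0.93969262] (array([-0.001 ,  0.0006, -0.0034]), array([ 0.1, -6.7,  1.3]), array([ 0.1, -6.7,  1.3])) (array([-0.001 ,  0.0006, -0.0034]), array([47.1, -6.7,  1.3]), array([47.1, -6.9,  1.3])) [ 0.24170578  0.09477697  1.78091015 -0.20989226  0.97327545  2.44790395]
pred grip [[309.86168873 244.46338895]
 [310.10830767 240.20685103]]
(array([-0.001 ,  0.0007, -0.0035]), array([47. , -6.6,  1.4]), array([47. , -6.8,  1.4]))
```

View pics/w2.png

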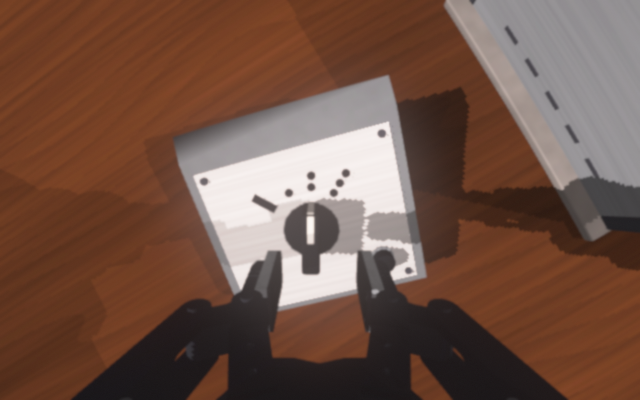

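Call:
jog_arm --motion '[{"tx":0,"ty":-3.5,"tz":0.7,"rx":0,"ry":0,"rz":-0.0035,"fingers":40},{"tx":0,"ty":-3.2,"tz":0.7,"rx":0,"ry":0,"rz":0,"fingers":40},{"tx":9,"ty":0,"tz":0,"rx":0,"ry":0,"rz":0,"fingers":40},{"tx":10,"ty":0,"tz":0,"rx":0,"ry":0,"rz":0,"fingers":40},{"tx":10,"ty":0,"tz":0,"rx":0,"ry":0,"rz":0,"fingers":40},{"tx":9,"ty":0,"tz":0,"rx":0,"ry":0,"rz":0,"fingers":40},{"tx":6,"ty":0,"tz":0,"rx":0,"ry":0,"rz":0,"fingers":40},{"tx":3,"ty":0,"tz":0,"rx":0,"ry":0,"rz":0,"fingers":40}]'

```text
clock: 4.25
tcp_pos: [0.591, 0.1653, 0.0727]
ee_rot: [-0.186, 0.794, -0.187, -0.548]
contact_force: [0.2, -0.6, 0.7]
opening: 0.468
```

```bash
python3 - <<'E'
from k import *
from rig import r,optics
s=r.state(); print(s['tcp_pos'],s['contact_force'],rel(s['tcp_pos'],rot(s['ee_rot']),*pose(-15,-.017)))
im,d=optics.grab_frame('wrist')
cv2.imwrite('pics/w3.png',im[:,:,::-1])
E
```

```text
[0.5909799  0.16530854 0.07272157] [ 0.18052187 -0.56737652  0.67971888] (array([-0.0012, -0.0005,  0.0011]), array([1. , 0.5, 0.6]), array([1. , 0.5, 0.6]))
```

View pics/w3.png

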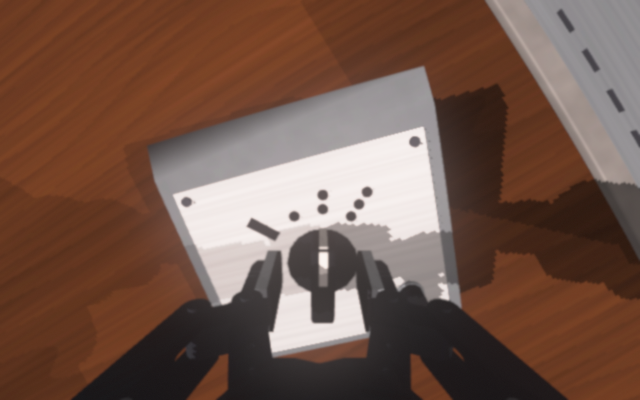

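Call:
jog_arm --motion '[{"tx":0,"ty":0,"tz":0,"rx":0,"ry":0,"rz":0,"fingers":0},{"tx":0,"ty":0,"tz":0,"rx":0,"ry":0,"rz":0,"fingers":0},{"tx":0,"ty":0,"tz":0,"rx":0,"ry":0,"rz":0,"fingers":0},{"tx":0,"ty":0,"tz":0,"rx":0,"ry":0,"rz":0,"fingers":0},{"tx":0,"ty":0,"tz":0,"rx":0,"ry":0,"rz":0,"fingers":0},{"tx":0,"ty":0,"tz":0,"rx":0,"ry":0,"rz":0,"fingers":0},{"tx":0,"ty":0,"tz":0,"rx":0,"ry":0,"rz":0,"fingers":0},{"tx":0,"ty":0,"tz":0,"rx":0,"ry":0,"rz":0,"fingers":0}]' --grip_force 40

```text
clock: 4.97
tcp_pos: [0.5903, 0.164, 0.0746]
ee_rot: [-0.185, 0.794, -0.188, -0.548]
contact_force: [-13.0, -17.7, 9.7]
opening: 0.127
```

```bash
python3 - <<'E'
from k import *
from rig import r,optics
s=r.state(); print(s['tcp_pos'],s['contact_force'],s['wrist_torque'],s['opening']*85.4,rel(s['tcp_pos'],rot(s['ee_rot']),*pose(-15,-.017)))
R=rot(s['ee_rot']); print('rows to off', rel(s['tcp_pos'],R,*pose(45,-.017)))
E
```

```text
[0.59027628 0.16403757 0.07459602] [-12.98699978 -17.67837067   9.67474024] [-2.71893129  1.603758   -1.02827328] 10.871438356291804 (array([-0.001 , -0.0016, -0.0011]), array([ 2.9, -0.8,  1.3]), array([ 2.9, -0.8,  1.3]))
rows to off (array([-1.0482e+00, -9.0000e-04, -1.8000e-03]), array([ 2.9, -1.5, -0. ]), array([ 2.9, -0.8,  1.3]))
```

Call:
jog_arm --motion '[{"tx":-1.5,"ty":0.7,"tz":0,"rx":0,"ry":0,"rz":0,"fingers":0},{"tx":-1,"ty":0.6,"tz":0,"rx":0,"ry":0,"rz":0,"fingers":0},{"tx":0,"ty":0,"tz":0,"rx":0,"ry":0,"rz":0,"fingers":0},{"tx":0,"ty":0,"tz":0,"rx":0,"ry":0,"rz":0,"fingers":0},{"tx":0,"ty":0,"tz":0,"rx":0,"ry":0,"rz":0,"fingers":0},{"tx":0,"ty":0,"tz":0,"rx":0,"ry":0,"rz":0,"fingers":0},{"tx":0,"ty":0,"tz":0,"rx":0,"ry":0,"rz":0,"fingers":0},{"tx":0,"ty":0,"tz":0,"rx":0,"ry":0,"rz":0,"fingers":0}]'

```text
clock: 5.63
tcp_pos: [0.5896, 0.1638, 0.0751]
ee_rot: [-0.185, 0.794, -0.187, -0.548]
contact_force: [19.3, -8.1, -27.0]
opening: 0.13
```

```bash
python3 - <<'E'
from k import *
from rig import r,optics
s=r.state(); R=rot(s['ee_rot']); print(s['tcp_pos'],R.inv().apply(s['contact_force']),R.inv().apply(s['wrist_torque']),s['opening']*85.4,rel(s['tcp_pos'],rot(s['ee_rot']),*pose(-15,-.017)))
E
```

```text
[0.58955204 0.16376643 0.07509422] [ 32.51059157  -0.2927432  -10.47788985] [0.03452659 1.5206846  0.10360072] 11.074448590699744 (array([-0.001 , -0.0013,  0.0005]), array([ 3.6, -1.3,  1. ]), array([ 3.6, -1.3,  1. ]))
```

Call:
jog_arm --motion '[{"tx":1.0,"ty":0,"tz":-0.3,"rx":0,"ry":0,"rz":0,"fingers":0},{"tx":0.8,"ty":0,"tz":-0.3,"rx":0,"ry":0,"rz":0,"fingers":0},{"tx":0,"ty":0,"tz":0,"rx":0,"ry":0,"rz":0,"fingers":0},{"tx":0,"ty":0,"tz":0,"rx":0,"ry":0,"rz":0,"fingers":0},{"tx":0,"ty":0,"tz":0,"rx":0,"ry":0,"rz":0,"fingers":0},{"tx":0,"ty":0,"tz":0,"rx":0,"ry":0,"rz":0,"fingers":0},{"tx":0,"ty":0,"tz":0,"rx":0,"ry":0,"rz":0,"fingers":0},{"tx":0,"ty":0,"tz":0,"rx":0,"ry":0,"rz":0,"fingers":0}]'

```text
clock: 6.3
tcp_pos: [0.5899, 0.1637, 0.0749]
ee_rot: [-0.186, 0.794, -0.187, -0.548]
contact_force: [-7.4, -7.0, 0.9]
opening: 0.131
```

```bash
python3 - <<'E'
from k import *
from rig import r,optics
s=r.state(); R=rot(s['ee_rot']); print(s['tcp_pos'],R.inv().apply(s['contact_force']),R.inv().apply(s['wrist_torque']),s['opening']*85.4,rel(s['tcp_pos'],rot(s['ee_rot']),*pose(-15,-.017)))
E
```

```text
[0.58986751 0.16372587 0.07490345] [-2.66040436  9.65849724  2.16517673] [ 0.00250636 -0.69346587  1.60015541] 11.2175566534715 (array([-0.0011, -0.0008,  0.0005]), array([ 3.3, -1.2,  1.2]), array([ 3.3, -1.2,  1.2]))
```

Call:
jog_arm --motion '[{"tx":0,"ty":0.3,"tz":0,"rx":-0.112,"ry":0,"rz":0,"fingers":0},{"tx":0,"ty":-0.13,"tz":0,"rx":-0.112,"ry":0,"rz":0,"fingers":0},{"tx":0,"ty":-0.13,"tz":0,"rx":-0.112,"ry":0,"rz":0,"fingers":0},{"tx":0,"ty":-0.13,"tz":0,"rx":-0.112,"ry":0,"rz":0,"fingers":0},{"tx":0,"ty":-0.13,"tz":0,"rx":-0.112,"ry":0,"rz":0,"fingers":0},{"tx":0,"ty":-0.13,"tz":0,"rx":-0.112,"ry":0,"rz":0,"fingers":0},{"tx":0,"ty":-0.13,"tz":0,"rx":-0.112,"ry":0,"rz":0,"fingers":0},{"tx":0,"ty":-0.13,"tz":0,"rx":-0.112,"ry":0,"rz":0,"fingers":0}]'

```text
clock: 6.97
tcp_pos: [0.5901, 0.1661, 0.0748]
ee_rot: [0.178, 0.796, 0.071, -0.574]
contact_force: [-2.8, 13.1, -5.5]
opening: 0.13
```

```bash
python3 - <<'E'
from k import *
from rig import r,optics
s=r.state(); R=rot(s['ee_rot']); print(s['tcp_pos'],R.inv().apply(s['contact_force']),R.inv().apply(s['wrist_torque']),s['opening']*85.4,rel(s['tcp_pos'],rot(s['ee_rot']),*pose(45,-.017)),s['q'])
E
```

```text
[0.5901232  0.16612821 0.07481743] [  3.09506038 -14.15526607  -0.78460154] [-0.02597778 -0.06512042 -2.50721509] 11.125247548846897 (array([-0.1471, -0.0032,  0.0019]), array([3.3, 0.3, 0.9]), array([3.3, 0.4, 0.9])) [ 0.23652823  0.16814008  1.78955002 -0.21616839  0.88606079  1.55951901]
```

Call:
jog_arm --motion '[{"tx":0,"ty":-0.4,"tz":0,"rx":-0.08,"ry":0,"rz":0,"fingers":0},{"tx":0,"ty":-0.3,"tz":0,"rx":-0.072,"ry":0,"rz":0,"fingers":0},{"tx":0,"ty":0,"tz":0,"rx":0,"ry":0,"rz":0,"fingers":0},{"tx":0,"ty":0,"tz":0,"rx":0,"ry":0,"rz":0,"fingers":0},{"tx":0,"ty":0,"tz":0,"rx":0,"ry":0,"rz":0,"fingers":0},{"tx":0,"ty":0,"tz":0,"rx":0,"ry":0,"rz":0,"fingers":0},{"tx":0,"ty":0,"tz":0,"rx":0,"ry":0,"rz":0,"fingers":0},{"tx":0,"ty":0,"tz":0,"rx":0,"ry":0,"rz":0,"fingers":0}]'

```text
clock: 7.63
tcp_pos: [0.5899, 0.1666, 0.0747]
ee_rot: [0.236, 0.781, 0.113, -0.567]
contact_force: [-1.4, 9.3, -5.3]
opening: 0.129
```

```bash
python3 - <<'E'
from k import *
from rig import r,optics
s=r.state(); R=rot(s['ee_rot']); print(s['tcp_pos'],R.inv().apply(s['contact_force']),R.inv().apply(s['wrist_torque']),s['opening']*85.4,rel(s['tcp_pos'],rot(s['ee_rot']),*pose(45,-.017)),s['q'])
E
```

```text
[0.58994455 0.16658421 0.07468141] [ 3.65830709 -9.87231195 -2.16087855] [-0.01041033  0.23050734 -1.85885897] 11.048317425997759 (array([-0.0004, -0.0032,  0.0013]), array([3.3, 0.8, 1. ]), array([3.3, 0.8, 1. ])) [ 0.23770035  0.16837761  1.78962253 -0.21712398  0.88605423  1.4146447 ]
```

Call:
jog_arm --motion '[{"tx":0,"ty":0,"tz":0,"rx":0,"ry":0,"rz":0,"fingers":45},{"tx":0,"ty":0,"tz":0,"rx":0,"ry":0,"rz":0,"fingers":45},{"tx":0,"ty":0,"tz":0,"rx":0,"ry":0,"rz":0,"fingers":45},{"tx":0,"ty":0,"tz":0,"rx":0,"ry":0,"rz":0,"fingers":45},{"tx":-15,"ty":0,"tz":0,"rx":0,"ry":0,"rz":0,"fingers":45},{"tx":-25,"ty":0,"tz":0,"rx":0,"ry":0,"rz":0,"fingers":45},{"tx":-30,"ty":0,"tz":0,"rx":0,"ry":0,"rz":0,"fingers":45},{"tx":-30,"ty":0,"tz":0,"rx":0,"ry":0,"rz":0,"fingers":45}]'

```text
clock: 8.3
tcp_pos: [0.5566, 0.1747, 0.1694]
ee_rot: [0.236, 0.781, 0.112, -0.568]
contact_force: [1.2, -0.3, 0.2]
opening: 0.527
```

Call:
jog_arm --motion '[{"tx":-30,"ty":0,"tz":0,"rx":0,"ry":0,"rz":0,"fingers":45},{"tx":-20,"ty":0,"tz":0,"rx":0,"ry":0,"rz":0,"fingers":45},{"tx":-10,"ty":0,"tz":0,"rx":0,"ry":0,"rz":0,"fingers":45},{"tx":0,"ty":0,"tz":0,"rx":0,"ry":0,"rz":0,"fingers":45},{"tx":0,"ty":0,"tz":0,"rx":0,"ry":0,"rz":0,"fingers":45},{"tx":0,"ty":0,"tz":0,"rx":0,"ry":0,"rz":0,"fingers":45},{"tx":0,"ty":0,"tz":0,"rx":0,"ry":0,"rz":0,"fingers":45},{"tx":0,"ty":0,"tz":0,"rx":0,"ry":0,"rz":0,"fingers":45}]'

```text
clock: 8.97
tcp_pos: [0.5374, 0.1802, 0.2236]
ee_rot: [0.236, 0.78, 0.112, -0.568]
contact_force: [-0.7, 0.0, -0.3]
opening: 0.527
```

```bash
python3 - <<'E'
from k import *
from rig import r,optics
s=r.state(); print(s['clock'],s['tcp_pos'],s['q'])
c=optics.calibration('wrist'); im,d=optics.grab_frame('wrist'); np.savez('pics/w4.npz',p=im,d=d,**{k:np.array(v) for k,v in c.items()})
q=proj(c,[g])[0].astype(int); x,y=q; print(q)
cv2.imwrite('pics/w4.png',im[:,:,::-1])
x0,y0=max(x-85,0),max(y-70,0)
cv2.imwrite('pics/w4c.png',cv2.resize(im[y0:y0+140,x0:x0+170,::-1],None,fx=4,fy=4,interpolation=cv2.INTER_CUBIC)); print(x0,y0)
E
```

```text
8.9667 [0.53736295 0.18021537 0.22360581] [ 0.29335435 -0.03866325  1.69162148 -0.20002173  1.1977288   1.40396165]
[319 189]
234 119
```

View pics/w4c.png

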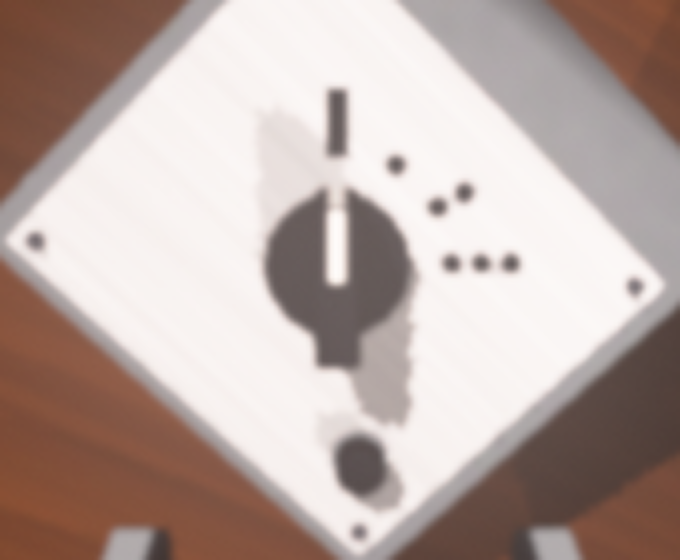

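View pics/w4.png

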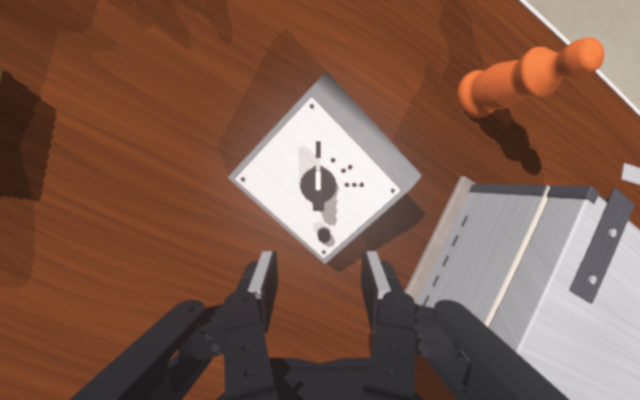

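```bash
cat > fk.py <<'E'
from h import *
def tool(q):
    R=Ro.from_euler('ZYYZYZ',[q[0],q[1],q[2],q[3],q[4],q[5]]); return R
D=[([-1.427,.15096,1.43802,0,1.55378,-.13398],[.15761,-.55273,.23069]),
([-.42568,-.48101,1.92173,.05185,1.35527,1.6978],[.39602,-.07731,.27586]),
([.28409,-.09001,1.66372,-.19071,1.27494,2.43805],[.52233,.1716,.26114]),
([.24171,.09478,1.78091,-.20989,.97328,2.4479],[.5728,.16309,.11567]),
([.23653,.16814,1.78955,-.21617,.88606,1.55952],[.59012,.16613,.07482]),
([.29335,-.03866,1.69162,-.20002,1.19773,1.40396],[.53736,.18022,.22361])]
def rows(q):
    R1=Ro.from_euler('Z',q[0]); R2=Ro.from_euler('ZY',q[:2]); R3=Ro.from_euler('ZY',[q[0],q[1]+q[2]])
    return np.c_[R1.apply([1,0,0]),[0,0,1],R2.apply([0,0,1]),R3.apply([1,0,0]),R3.apply([0,0,1]),tool(q).apply([0,0,1])]
A=np.vstack([rows(q) for q,_ in D]); b=np.hstack([p for _,p in D])
x=np.linalg.lstsq(A,b,rcond=1e-6)[0]
lim=np.array([[-2.8,2.8],[-.68,2.1],[.12,2.68],[-1.39,4.53],[.16,2.79],[-2.81,2.81]])
# tool orientation offset: tool x = flange z
def fk(q,x=x): return rows(q)@x, tool(q)
E
python3 - <<'E'
from fk import *
from rig import r
print(x,np.abs(A@x-b).max(), np.linalg.svd(A)[1])
s=r.state(); print(tool(s['q']).as_matrix().round(3)); print(rot(s['ee_rot']).as_matrix().round(3))
E
```

```text
Traceback (most recent call last):
  File "fk.py", line 13, in <module>
    A=np.vstack([rows(q) for q,_ in D]); b=np.hstack([p for _,p in D])
                 ~~~~^^^
  File "fk.py", line 12, in rows
    return np.c_[R1.apply([1,0,0]),[0,0,1],R2.apply([0,0,1]),R3.apply([1,0,0]),R3.apply([0,0,1]),tool(q).apply([0,0,1])]
                                                                                                 ~~~~^^^
  File "fk.py", line 3, in tool
    R=Ro.from_euler('ZYYZYZ',[q[0],q[1],q[2],q[3],q[4],q[5]]); return R
  File "scipy/spatial/transform/_rotation.pyx", line 1413, in scipy.spatial.transform._rotation.Rotation.from_euler
ValueError: Expected axis specification to be a non-empty string of upto 3 characters, got ZYYZYZ
```

```bash
sed -i "s/R=Ro.from_euler('ZYYZYZ',.*/return Ro.from_euler('ZY',[q[0],q[1]+q[2]])*Ro.from_euler('ZYZ',q[3:6])/" fk.py
python3 - <<'E'
from fk import *
from rig import r
print(x,np.abs(A@x-b).max(), np.linalg.svd(A)[1])
s=r.state(); M=tool(s['q']).inv()*rot(s['ee_rot']); print(M.as_matrix().round(3))
E
```

```text
[ 0.12550198 -0.18345502  0.23499599 -0.17603313  0.42615192 -0.02664339] 0.09218030689956173 [4.84217479 3.47185872 0.50389619 0.34737195 0.30957165 0.17066671]
[[ 0. -1. -0.]
 [ 0.  0. -1.]
 [ 1.  0.  0.]]
```

```bash
sed -i "s/return np.c_\[R1/return np.c_[R1.apply([0,1,0]),R1/" fk.py
python3 - <<'E'
from fk import *
print(x,np.abs(A@x-b).max(), np.linalg.svd(A)[1])
E
```

```text
[7.67902077e-02 2.11399738e-05 1.60754673e-01 4.77785733e-01
 7.08834860e-02 4.99487512e-01 3.22456413e-01] 1.4039805452975562e-05 [4.84279874 3.47192373 2.45930118 0.46922555 0.33269998 0.30931133
 0.13545581]
```

```bash
cat > lid.py <<'E'
from fk import *
from scipy.optimize import least_squares
M=Ro.from_matrix([[0,-1,0],[0,0,-1],[1,0,0]])
yaw=np.radians(-.75); ex=np.array([np.cos(yaw),np.sin(yaw),0]); ey=np.array([-np.sin(yaw),np.cos(yaw),0]); ez=np.array([0,0,1.])
bar0=np.array([.4225,-.158,.157]); hinge=bar0+.281*ex-.02*ez
def bar(phi): 
    v=Ro.from_rotvec(ey*phi).apply(bar0-hinge); return hinge+v     # +y rot: -x -> +z
def pose(phi,th,sg,back=0.019,lidturn=1.0):
    a=np.cos(th)*ex-np.sin(th)*ez; a=Ro.from_rotvec(ey*phi*lidturn).apply(a)
    R=frame(a,sg*np.cross(ey,a)); return bar(phi)+a*back,R
def ik(p,R,q0):
    def f(q):
        P,T=fk(q); return np.r_[(P-p)*10,((T*M).inv()*R).as_rotvec()]
    s=least_squares(f,np.clip(q0,lim[:,0]+1e-6,lim[:,1]-1e-6),bounds=(lim[:,0],lim[:,1])); return s.x,np.abs(s.fun).max()
E
python3 - <<'E'
from lid import *
from rig import r
q0=r.state()['q']
for sg in (1,-1):
  for th in (20,30,40,50,60,70):
    q=q0; o=[]
    pts=[(0,-.08),(0,.019)]+[(np.radians(k),.019) for k in (10,20,30,40)]
    for ph,b in pts:
        best=min((ik(*pose(ph,np.radians(th),sg,b),qq) for qq in (q,[-.5,-.4,2,0,1,1.5*sg],[-.5,-.4,2,0,1,-1.5*sg])),key=lambda z:z[1]); q,e=best; o.append((e.round(4),q.round(2).tolist()))
    print(sg,th); [print('   ',k) for k in (o if max(k[0] for k in o)<.01 else [[k[0] for k in o]])]
E
```

```text
1 20
    [np.float64(0.0113), np.float64(0.0), np.float64(0.0), np.float64(0.0), np.float64(0.0), np.float64(0.0)]
1 30
    [np.float64(0.0566), np.float64(0.0), np.float64(0.0), np.float64(0.0), np.float64(0.0), np.float64(0.0)]
1 40
    [np.float64(0.0425), np.float64(0.0), np.float64(0.0), np.float64(0.0), np.float64(0.0), np.float64(0.0)]
1 50
    (np.float64(0.0), [-1.1, -0.64, 2.23, 0.64, 1.26, 1.94])
    (np.float64(0.0), [-0.88, -0.42, 2.27, 0.67, 0.91, 1.95])
    (np.float64(0.0), [-0.75, -0.38, 2.08, 0.4, 1.07, 2.27])
    (np.float64(0.0), [-0.63, -0.27, 1.87, 0.21, 1.26, 2.48])
    (np.float64(0.0), [-0.53, -0.13, 1.64, 0.09, 1.48, 2.62])
    (np.float64(0.0), [-0.45, 0.03, 1.4, 0.0, 1.71, 2.7])
1 60
    (np.float64(0.0), [-0.9, -0.53, 2.09, 0.42, 1.25, 2.19])
    (np.float64(0.0), [-0.77, -0.35, 2.17, 0.43, 0.97, 2.2])
    (np.float64(0.0), [-0.66, -0.28, 1.97, 0.23, 1.18, 2.44])
    (np.float64(0.0), [-0.56, -0.17, 1.76, 0.09, 1.4, 2.58])
    (np.float64(0.0), [-0.48, -0.03, 1.54, 0.0, 1.63, 2.67])
    (np.float64(0.0), [-0.41, 0.14, 1.29, -0.07, 1.87, 2.72])
1 70
    (n
[... 1146 characters left out ...]
 -0.95])
    (np.float64(0.0), [-0.77, -0.35, 2.17, 0.43, 0.97, -0.94])
    (np.float64(0.0), [-0.66, -0.28, 1.97, 0.23, 1.18, -0.71])
    (np.float64(0.0), [-0.56, -0.17, 1.76, 0.09, 1.4, -0.56])
    (np.float64(0.0), [-0.48, -0.03, 1.54, 0.0, 1.63, -0.47])
    (np.float64(0.0), [-0.41, 0.14, 1.29, -0.07, 1.87, -0.42])
-1 70
    (np.float64(0.0), [-0.74, -0.4, 1.96, 0.24, 1.32, -0.76])
    (np.float64(0.0), [-0.67, -0.26, 2.06, 0.24, 1.08, -0.75])
    (np.float64(0.0), [-0.58, -0.18, 1.87, 0.1, 1.31, -0.59])
    (np.float64(0.0), [-0.5, -0.06, 1.66, 0.0, 1.55, -0.49])
    (np.float64(0.0), [-0.44, 0.08, 1.44, -0.07, 1.78, -0.43])
    (np.float64(0.0), [-0.38, 0.25, 1.2, -0.14, 2.02, -0.41])
```

```bash
python3 - <<'E'
from lid import *
from rig import r
s=r.state(); q=s['q']; p=s['tcp_pos']; R=rot(s['ee_rot'])
pt,Rt=pose(0,np.radians(60),-1,-.07); print(pt)
p=p+R.apply([-.04,0,0])
rv=(R.inv()*Rt).as_rotvec(); print('rotvec',rv,np.linalg.norm(rv), 'per20',(rv/20).round(4))
print('final shift in tool',Rt.inv().apply(pt-p)*1e3, 'start',p)
for i in range(21):
    RR=R*Ro.from_rotvec(rv*i/20); q,e=ik(p,RR,q); 
    if i%4==0: print(i,e.round(4),q.round(2),RR.apply([1,0,0]).round(2))
for i in range(1,11):
    q,e=ik(p+(pt-p)*i/10,Rt,q); print(i,e.round(4),q.round(2))
E
```

```text
[ 0.387503   -0.15754186  0.21762178]
rotvec [-1.02447999  0.17661238  0.12151305] 1.0466692877141115 per20 [-0.0512  0.0088  0.0061]
final shift in tool [ -28.15445585 -136.43236317  343.26357966] start [0.52421597 0.18396146 0.26145549]
0 0.0 [ 0.31 -0.08  1.65 -0.2   1.28  1.4 ] [ 0.33 -0.09 -0.94]
4 0.0 [ 0.32 -0.1   1.68 -0.22  1.23  1.21] [ 0.37 -0.09 -0.92]
8 0.0 [ 0.32 -0.12  1.71 -0.23  1.18  1.02] [ 0.41 -0.08 -0.91]
12 0.0 [ 0.31 -0.15  1.75 -0.22  1.13  0.81] [ 0.44 -0.06 -0.89]
16 0.0 [ 0.3  -0.18  1.78 -0.2   1.08  0.58] [ 0.48 -0.04 -0.88]
20 0.0 [ 0.28 -0.2   1.81 -0.17  1.04  0.35] [ 0.5  -0.01 -0.87]
1 0.0 [ 0.21 -0.26  1.86 -0.13  1.03  0.26]
2 0.0 [ 0.12 -0.32  1.91 -0.08  1.03  0.16]
3 0.0 [ 0.02 -0.37  1.96 -0.02  1.03  0.04]
4 0.0 [-0.09 -0.42  2.    0.04  1.04 -0.09]
5 0.0 [-0.21 -0.47  2.03  0.11  1.06 -0.23]
6 0.0 [-0.34 -0.5   2.06  0.18  1.09 -0.37]
7 0.0 [-0.48 -0.52  2.08  0.25  1.12 -0.52]
8 0.0 [-0.62 -0.53  2.1   0.32  1.16 -0.67]
9 0.0 [-0.76 -0.53  2.1   0.37  1.19 -0.82]
10 0.0 [-0.89 -0.51  2.1   0.42  1.23 -0.95]
```

Call:
jog_arm --motion '[{"tx":-20,"ty":0,"tz":0,"rx":0,"ry":0,"rz":0,"fingers":45},{"tx":-20,"ty":0,"tz":0,"rx":0,"ry":0,"rz":0,"fingers":45},{"tx":0,"ty":0,"tz":0,"rx":-0.1024,"ry":0.0177,"rz":0.0122,"fingers":36},{"tx":0,"ty":0,"tz":0,"rx":-0.1024,"ry":0.0177,"rz":0.0122,"fingers":36},{"tx":0,"ty":0,"tz":0,"rx":-0.1024,"ry":0.0177,"rz":0.0122,"fingers":36},{"tx":0,"ty":0,"tz":0,"rx":-0.1024,"ry":0.0177,"rz":0.0122,"fingers":36},{"tx":0,"ty":0,"tz":0,"rx":-0.1024,"ry":0.0177,"rz":0.0122,"fingers":36},{"tx":0,"ty":0,"tz":0,"rx":-0.1024,"ry":0.0177,"rz":0.0122,"fingers":36}]'

```text
clock: 9.68
tcp_pos: [0.5242, 0.1842, 0.262]
ee_rot: [0.477, 0.704, 0.263, -0.456]
contact_force: [0.5, -0.2, 0.7]
opening: 0.415
```

Call:
jog_arm --motion '[{"tx":0,"ty":0,"tz":0,"rx":-0.1024,"ry":0.0177,"rz":0.0122,"fingers":36},{"tx":0,"ty":0,"tz":0,"rx":-0.1024,"ry":0.0177,"rz":0.0122,"fingers":36},{"tx":0,"ty":0,"tz":0,"rx":-0.1024,"ry":0.0177,"rz":0.0122,"fingers":36},{"tx":0,"ty":0,"tz":0,"rx":-0.1024,"ry":0.0177,"rz":0.0122,"fingers":36},{"tx":-2,"ty":-11,"tz":28,"rx":0,"ry":0,"rz":0,"fingers":36},{"tx":-2,"ty":-11,"tz":28,"rx":0,"ry":0,"rz":0,"fingers":36},{"tx":-2,"ty":-11,"tz":28,"rx":0,"ry":0,"rz":0,"fingers":36},{"tx":-2,"ty":-11,"tz":28,"rx":0,"ry":0,"rz":0,"fingers":36}]'

```text
clock: 10.35
tcp_pos: [0.4799, 0.072, 0.2466]
ee_rot: [0.61, 0.615, 0.349, -0.357]
contact_force: [0.7, -0.1, 0.1]
opening: 0.419
```

Call:
jog_arm --motion '[{"tx":-2,"ty":-11,"tz":28,"rx":0,"ry":0,"rz":0,"fingers":36},{"tx":-2,"ty":-11,"tz":28,"rx":0,"ry":0,"rz":0,"fingers":36},{"tx":-2,"ty":-11,"tz":28,"rx":0,"ry":0,"rz":0,"fingers":36},{"tx":-2,"ty":-11,"tz":28,"rx":0,"ry":0,"rz":0,"fingers":36},{"tx":-2,"ty":-11,"tz":28,"rx":0,"ry":0,"rz":0,"fingers":36},{"tx":-2,"ty":-11,"tz":28,"rx":0,"ry":0,"rz":0,"fingers":36},{"tx":-2,"ty":-11,"tz":28,"rx":0,"ry":0,"rz":0,"fingers":36},{"tx":-2,"ty":-11,"tz":28,"rx":0,"ry":0,"rz":0,"fingers":36}]'

```text
clock: 11.02
tcp_pos: [0.3932, -0.1502, 0.2168]
ee_rot: [0.61, 0.615, 0.349, -0.357]
contact_force: [0.4, -0.2, -0.2]
opening: 0.42
```

```bash
python3 - <<'E'
from lid import *
from rig import r,optics
s=r.state(); print(s['clock'],s['tcp_pos'],s['q'],s['opening']*85.4,rel(s['tcp_pos'],rot(s['ee_rot']),*pose(0,np.radians(60),-1,-.07)))
c=optics.calibration('wrist'); im,d=optics.grab_frame('wrist'); np.savez('pics/w5.npz',p=im,d=d,**{k:np.array(v) for k,v in c.items()})
for k in (-.058,-.048,0,.048,.058): print(proj(c,[bar0+ey*k])[0])
cv2.imwrite('pics/w5.png',im[:,:,::-1])
E
```

```text
11.0167 [ 0.39323304 -0.15018067  0.21682199] [-0.85322513 -0.51248438  2.10468326  0.41170476  1.20923271 -0.92027768] 35.903747862799584 (array([-0.0005, -0.0001, -0.0029]), array([-3.5, -4.5,  7.4]), array([-3.5, -4.5,  7.4]))
[312.36087176 292.53403692]
[312.27873391 282.24613225]
[311.86234326 228.46370631]
[311.40973854 166.5852067 ]
[311.31117198 152.57316542]
```

View pics/w5.png

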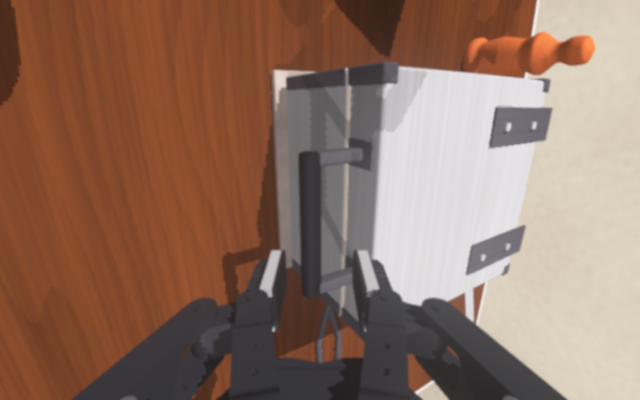

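```bash
python3 - <<'E'
from lid import *
from rig import r,optics
s=r.state(); print(s['clock'],s['tcp_pos'],rel(s['tcp_pos'],rot(s['ee_rot']),*pose(0,np.radians(60),-1,.019)))
c=np.load('pics/w5.npz'); P=cloud(c,c['d'])
print(P[225,311],P[200,311],P[250,311])
E
```

```text
11.0667 [ 0.39143863 -0.15506923  0.21581346] (array([-0.0044,  0.0031, -0.0011]), array([85.5, -2.5,  2.5]), array([85.5, -2.6,  2.3]))
[ 0.41737418 -0.15090373  0.1652484 ] [ 0.41764299 -0.1317168   0.16552559] [ 0.41697969 -0.17121549  0.16514729]
```

Call:
jog_arm --motion '[{"tx":0,"ty":-1.2,"tz":1.2,"rx":-0.004,"ry":0.003,"rz":-0.001,"fingers":36},{"tx":0,"ty":-1.2,"tz":1.2,"rx":0,"ry":0,"rz":0,"fingers":36},{"tx":18,"ty":0,"tz":0,"rx":0,"ry":0,"rz":0,"fingers":36},{"tx":18,"ty":0,"tz":0,"rx":0,"ry":0,"rz":0,"fingers":36},{"tx":10,"ty":0,"tz":0,"rx":0,"ry":0,"rz":0,"fingers":36},{"tx":4,"ty":0,"tz":0,"rx":0,"ry":0,"rz":0,"fingers":36},{"tx":0,"ty":0,"tz":0,"rx":0,"ry":0,"rz":0,"fingers":36},{"tx":0,"ty":0,"tz":0,"rx":0,"ry":0,"rz":0,"fingers":36}]'

```text
clock: 11.73
tcp_pos: [0.4173, -0.1506, 0.1728]
ee_rot: [0.611, 0.614, 0.352, -0.355]
contact_force: [1.2, 0.7, 0.3]
opening: 0.423
```

```bash
python3 - <<'E'
from lid import *
from rig import r,optics
s=r.state(); print(s['clock'],s['tcp_pos'],s['contact_force'],rel(s['tcp_pos'],rot(s['ee_rot']),*pose(0,np.radians(60),-1,.019)))
im,d=optics.grab_frame('wrist')
cv2.imwrite('pics/w6.png',im[:,:,::-1])
E
```

```text
11.7333 [ 0.41726836 -0.15055776  0.17284347] [1.18834102 0.67560763 0.28235889] (array([ 0.0053, -0.0046, -0.001 ]), array([35.4, -3.3,  7.4]), array([35.3, -3.4,  7.5]))
```

View pics/w6.png

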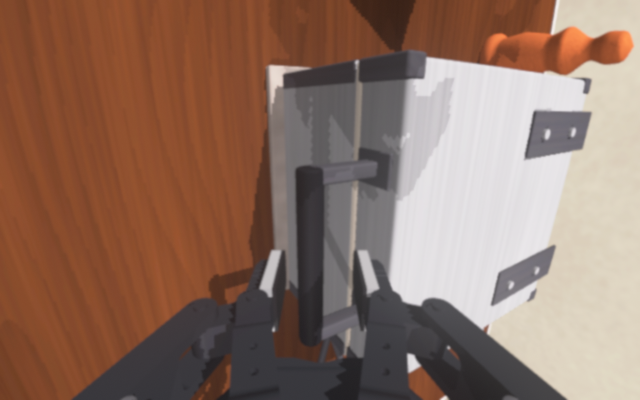

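Call:
jog_arm --motion '[{"tx":0,"ty":-1.7,"tz":3.7,"rx":0.005,"ry":-0.0045,"rz":-0.001,"fingers":36},{"tx":0,"ty":-1.7,"tz":3.7,"rx":0,"ry":0,"rz":0,"fingers":36},{"tx":6,"ty":0,"tz":0,"rx":0,"ry":0,"rz":0,"fingers":36},{"tx":9,"ty":0,"tz":0,"rx":0,"ry":0,"rz":0,"fingers":36},{"tx":9,"ty":0,"tz":0,"rx":0,"ry":0,"rz":0,"fingers":36},{"tx":7,"ty":0,"tz":0,"rx":0,"ry":0,"rz":0,"fingers":36},{"tx":4,"ty":0,"tz":0,"rx":0,"ry":0,"rz":0,"fingers":36},{"tx":0,"ty":0,"tz":0,"rx":0,"ry":0,"rz":0,"fingers":36}]'

```text
clock: 12.45
tcp_pos: [0.4314, -0.1589, 0.1395]
ee_rot: [0.609, 0.615, 0.35, -0.358]
contact_force: [-0.2, -0.2, -0.3]
opening: 0.423
```

```bash
python3 - <<'E'
from lid import *
from rig import r,optics
s=r.state(); print(s['clock'],s['tcp_pos'],s['contact_force'],rel(s['tcp_pos'],rot(s['ee_rot']),*pose(0,np.radians(60),-1,.019)))
im,d=optics.grab_frame('wrist')
cv2.imwrite('pics/w7.png',im[:,:,::-1])
E
```

```text
12.45 [ 0.43144743 -0.15888339  0.13952796] [-0.23837459 -0.18938039 -0.25391179] (array([-0.0019, -0.    ,  0.0011]), array([-0.6,  1. , -0.8]), array([-0.6,  1. , -0.8]))
```

View pics/w7.png

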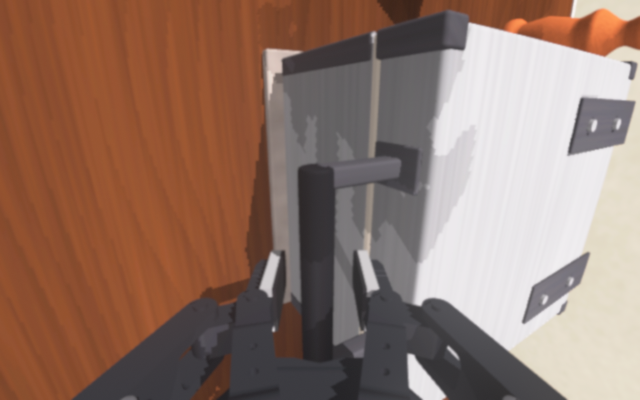

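Call:
jog_arm --motion '[{"tx":0,"ty":0.5,"tz":0,"rx":0,"ry":0,"rz":0,"fingers":20},{"tx":0,"ty":0,"tz":0,"rx":0,"ry":0,"rz":0,"fingers":10},{"tx":0,"ty":0,"tz":0,"rx":0,"ry":0,"rz":0,"fingers":0},{"tx":0,"ty":0,"tz":0,"rx":0,"ry":0,"rz":0,"fingers":0},{"tx":0,"ty":0,"tz":0,"rx":0,"ry":0,"rz":0,"fingers":0},{"tx":0,"ty":0,"tz":0,"rx":0,"ry":0,"rz":0,"fingers":0},{"tx":0,"ty":0,"tz":0,"rx":0,"ry":0,"rz":0,"fingers":0},{"tx":0,"ty":0,"tz":0,"rx":0,"ry":0,"rz":0,"fingers":0}]' --grip_force 60

```text
clock: 13.17
tcp_pos: [0.4301, -0.1591, 0.14]
ee_rot: [0.609, 0.614, 0.35, -0.359]
contact_force: [-34.5, -2.0, 9.6]
opening: 0.17
```

```bash
python3 - <<'E'
from lid import *
from rig import r,optics
s=r.state(); R=rot(s['ee_rot']); print(s['clock'],s['tcp_pos'],s['contact_force'],R.inv().apply(s['contact_force']),R.inv().apply(s['wrist_torque']),s['opening']*85.4,rel(s['tcp_pos'],R,*pose(0,np.radians(60),-1,.019)))
E
```

```text
13.1667 [ 0.4301486  -0.15908744  0.13996981] [-34.52794149  -1.99727952   9.6392415 ] [-25.49100783 -25.16179875   2.4850049 ] [-0.12788916 -0.27861557 -4.46418021] 14.517644795055396 (array([-0.0003,  0.0011,  0.0041]), array([ 0.4,  1.9, -1. ]), array([ 0.4,  1.9, -1. ]))
```

```bash
python3 - <<'E'
from lid import *
from rig import r,optics
s=r.state(); R=rot(s['ee_rot']); p=s['tcp_pos']
for bx in (.4205,.4225):
    H=np.array([bx,-.158,.157])+.281*ex-.02*ez
    v=p-H; v-=ey*(v@ey)
    for d in (.025,.0291):
        rr=Ro.from_rotvec(ey*d); print(bx,d,R.inv().apply(rr.apply(v)-v)*1e3,(R.inv().apply(ey)*d).round(4))
    print(R.inv().apply(v)*1e3)
E
```

```text
0.4205 0.025 [-5.80821366e+00  3.50470186e+00  5.11774786e-03] [-0.    -0.    -0.025]
0.4205 0.0291 [-6.75232119e+00  4.09328611e+00  5.94333764e-03] [-0.     -0.     -0.0291]
[-1.37276508e+02 -2.34068870e+02  2.26302518e-01]
0.4225 0.025 [-5.85129920e+00  3.53006081e+00  5.15592394e-03] [-0.    -0.    -0.025]
0.4225 0.0291 [-6.80241167e+00  4.12290641e+00  5.98767445e-03] [-0.     -0.     -0.0291]
[-1.38269269e+02 -2.35804881e+02  2.27953483e-01]
```

Call:
jog_arm --motion '[{"tx":-0.6,"ty":-0.7,"tz":0,"rx":0,"ry":0,"rz":0,"fingers":0},{"tx":-0.6,"ty":-0.7,"tz":0,"rx":0,"ry":0,"rz":0,"fingers":0},{"tx":0,"ty":0,"tz":0,"rx":0,"ry":0,"rz":0,"fingers":0},{"tx":0,"ty":0,"tz":0,"rx":0,"ry":0,"rz":0,"fingers":0},{"tx":0,"ty":0,"tz":0,"rx":0,"ry":0,"rz":0,"fingers":0},{"tx":0,"ty":0,"tz":0,"rx":0,"ry":0,"rz":0,"fingers":0},{"tx":0,"ty":0,"tz":0,"rx":0,"ry":0,"rz":0,"fingers":0},{"tx":0,"ty":0,"tz":0,"rx":0,"ry":0,"rz":0,"fingers":0}]'

```text
clock: 13.83
tcp_pos: [0.43, -0.1591, 0.141]
ee_rot: [0.61, 0.615, 0.349, -0.358]
contact_force: [-0.8, -2.8, -4.2]
opening: 0.168
```

```bash
python3 - <<'E'
from lid import *
from rig import r,optics
s=r.state(); R=rot(s['ee_rot']); print(s['clock'],s['tcp_pos'],s['contact_force'],R.inv().apply(s['contact_force']),R.inv().apply(s['wrist_torque']),s['opening']*85.4,rel(s['tcp_pos'],R,*pose(0,np.radians(60),-1,.019)))
E
```

```text
13.8333 [ 0.42999973 -0.15909303  0.14096138] [-0.80399549 -2.75877478 -4.19698122] [ 3.25422118 -2.75882781  2.76962308] [-0.09845274 -0.3566645  -0.94410021] 14.323737886522343 (array([-0.0014,  0.001 ,  0.0003]), array([ 1.4,  1.5, -1. ]), array([ 1.4,  1.5, -1. ]))
```

Call:
jog_arm --motion '[{"tx":-2.32,"ty":1.4,"tz":0,"rx":0,"ry":0,"rz":-0.01,"fingers":0},{"tx":-4.06,"ty":2.45,"tz":0,"rx":0,"ry":0,"rz":-0.0175,"fingers":0},{"tx":-5.8,"ty":3.5,"tz":0,"rx":0,"ry":0,"rz":-0.025,"fingers":0},{"tx":-5.8,"ty":3.5,"tz":0,"rx":0,"ry":0,"rz":-0.025,"fingers":0},{"tx":-5.8,"ty":3.5,"tz":0,"rx":0,"ry":0,"rz":-0.025,"fingers":0},{"tx":-5.8,"ty":3.5,"tz":0,"rx":0,"ry":0,"rz":-0.025,"fingers":0},{"tx":-5.8,"ty":3.5,"tz":0,"rx":0,"ry":0,"rz":-0.025,"fingers":0},{"tx":-5.8,"ty":3.5,"tz":0,"rx":0,"ry":0,"rz":-0.025,"fingers":0}]'

```text
clock: 14.5
tcp_pos: [0.435, -0.1591, 0.1894]
ee_rot: [0.575, 0.581, 0.402, -0.411]
contact_force: [7.2, -1.4, -7.0]
opening: 0.167
```

```bash
python3 - <<'E'
from lid import *
from rig import r,optics
s=r.state(); R=rot(s['ee_rot']); print(s['clock'],s['tcp_pos'],s['contact_force'],R.inv().apply(s['contact_force']),R.inv().apply(s['wrist_torque']),s['opening']*85.4,s['q'])
E
```

```text
14.5 [ 0.4350229  -0.15913751  0.18938804] [ 7.17322819 -1.41688098 -7.01464961] [9.03573451 4.39482883 1.30730447] [-0.10600571 -0.21375655  0.2807981 ] 14.251993615828232 [-0.66386704 -0.28591308  1.96884712  0.22212212  1.18811323 -0.70395572]
```

Call:
jog_arm --motion '[{"tx":-5.8,"ty":3.5,"tz":0,"rx":0,"ry":0,"rz":-0.025,"fingers":0},{"tx":-5.8,"ty":3.5,"tz":0,"rx":0,"ry":0,"rz":-0.025,"fingers":0},{"tx":-5.8,"ty":3.5,"tz":0,"rx":0,"ry":0,"rz":-0.025,"fingers":0},{"tx":-5.8,"ty":3.5,"tz":0,"rx":0,"ry":0,"rz":-0.025,"fingers":0},{"tx":-5.8,"ty":3.5,"tz":0,"rx":0,"ry":0,"rz":-0.025,"fingers":0},{"tx":-5.8,"ty":3.5,"tz":0,"rx":0,"ry":0,"rz":-0.025,"fingers":0},{"tx":-5.8,"ty":3.5,"tz":0,"rx":0,"ry":0,"rz":-0.025,"fingers":0},{"tx":-5.8,"ty":3.5,"tz":0,"rx":0,"ry":0,"rz":-0.025,"fingers":0}]'

```text
clock: 15.17
tcp_pos: [0.4506, -0.1593, 0.2411]
ee_rot: [0.532, 0.539, 0.458, -0.466]
contact_force: [10.3, -1.7, -8.7]
opening: 0.163
```

```bash
python3 - <<'E'
from lid import *
from rig import r,optics
s=r.state(); R=rot(s['ee_rot']); print(s['clock'],s['tcp_pos'],s['contact_force'],R.inv().apply(s['contact_force']),R.inv().apply(s['wrist_torque']),s['opening']*85.4,s['q'])
E
```

```text
15.1667 [ 0.45064402 -0.15932363  0.24111427] [10.33704312 -1.72854929 -8.67037581] [10.08535894  8.990498    1.57297186] [-0.16469552 -0.35356217  1.07212831] 13.89777111147116 [-0.55228306 -0.15187319  1.72670527  0.07507078  1.44145443 -0.54234004]
```

Call:
jog_arm --motion '[{"tx":-5.8,"ty":3.5,"tz":0,"rx":0,"ry":0,"rz":-0.025,"fingers":0},{"tx":-5.8,"ty":3.5,"tz":0,"rx":0,"ry":0,"rz":-0.025,"fingers":0},{"tx":-5.8,"ty":3.5,"tz":0,"rx":0,"ry":0,"rz":-0.025,"fingers":0},{"tx":-5.8,"ty":3.5,"tz":0,"rx":0,"ry":0,"rz":-0.025,"fingers":0},{"tx":-5.8,"ty":3.5,"tz":0,"rx":0,"ry":0,"rz":-0.025,"fingers":0},{"tx":-5.8,"ty":3.5,"tz":0,"rx":0,"ry":0,"rz":-0.025,"fingers":0},{"tx":-5.8,"ty":3.5,"tz":0,"rx":0,"ry":0,"rz":-0.025,"fingers":0},{"tx":-5.8,"ty":3.5,"tz":0,"rx":0,"ry":0,"rz":-0.025,"fingers":0}]'

```text
clock: 15.83
tcp_pos: [0.476, -0.1596, 0.2885]
ee_rot: [-0.482, -0.49, -0.51, 0.517]
contact_force: [10.3, -2.5, -11.2]
opening: 0.163
```

Call:
jog_arm --motion '[{"tx":-5.8,"ty":3.5,"tz":0,"rx":0,"ry":0,"rz":-0.025,"fingers":0},{"tx":-5.8,"ty":3.5,"tz":0,"rx":0,"ry":0,"rz":-0.025,"fingers":0},{"tx":-5.8,"ty":3.5,"tz":0,"rx":0,"ry":0,"rz":-0.025,"fingers":0},{"tx":-4.64,"ty":2.8,"tz":0,"rx":0,"ry":0,"rz":-0.02,"fingers":0},{"tx":-3.48,"ty":2.1,"tz":0,"rx":0,"ry":0,"rz":-0.015,"fingers":0},{"tx":-2.32,"ty":1.4,"tz":0,"rx":0,"ry":0,"rz":-0.01,"fingers":0},{"tx":0,"ty":0,"tz":0,"rx":0,"ry":0,"rz":0,"fingers":0},{"tx":0,"ty":0,"tz":0,"rx":0,"ry":0,"rz":0,"fingers":0}]'

```text
clock: 16.5
tcp_pos: [0.4954, -0.1599, 0.3139]
ee_rot: [-0.451, -0.459, -0.538, 0.545]
contact_force: [7.1, -1.2, -12.2]
opening: 0.165
```

```bash
python3 - <<'E'
from lid import *
from rig import r,optics
s=r.state(); R=rot(s['ee_rot']); print(s['clock'],s['tcp_pos'],s['contact_force'],R.inv().apply(s['contact_force']),R.inv().apply(s['wrist_torque']),s['opening']*85.4,s['q'])
a=R.apply([1,0,0]); b=s['tcp_pos']-.019*a; a0=np.arctan2(.02,.281)
for bx in (.4205,.4225):
    H=np.array([bx,-.158,.157])+.281*ex-.02*ez; v=b-H; print('lid by bar pos',np.degrees(np.arctan2(v[2],-v@ex)-a0),'radius',np.hypot(v[2],v@ex), 'by tool', np.degrees(np.arctan2(-a[2],a@ex))-60)
for n in ('wrist','side','scene'):
    c=optics.calibration(n); im,d=optics.grab_frame(n); np.savez(f'pics/{n}8.npz',p=im,d=d,**{k:np.array(v) for k,v in c.items()})
    cv2.imwrite(f'pics/{n}8.png',im[:,:,::-1])
E
```

```text
16.5 [ 0.49536615 -0.15985598  0.31390102] [  7.07849539  -1.18667313 -12.23644887] [10.8246337   9.10402332  1.08997051] [-0.09255746 -0.09850404  1.34336744] 14.075343441104561 [-0.41808296  0.1353063   1.29982365 -0.07059647  1.86603876 -0.41880185]
lid by bar pos 39.89140819328821 radius 0.28178937151232103 by tool 39.95833649760269
lid by bar pos 39.61057303288788 radius 0.2832322382200316 by tool 39.95833649760269
```

View pics/scene8.png

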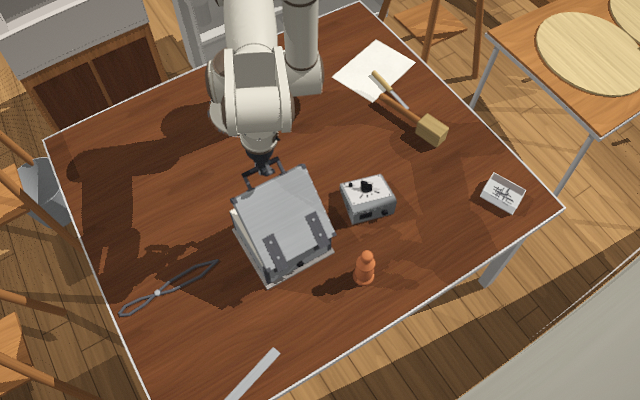

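View pics/wrist8.png

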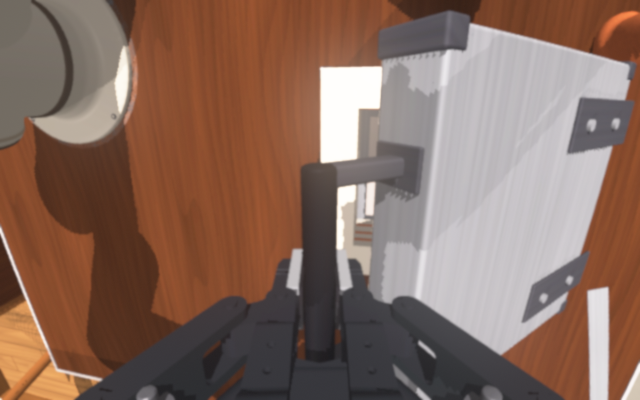

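View pics/side8.png

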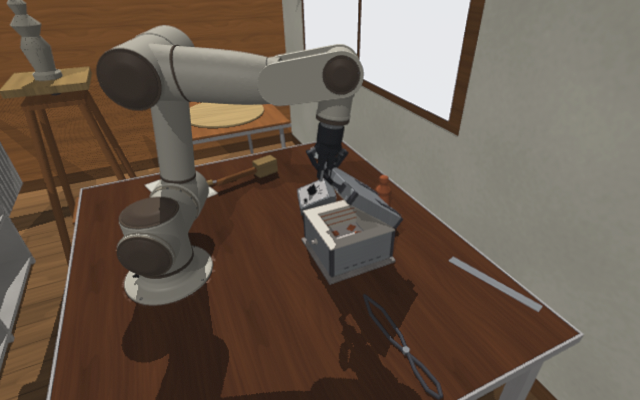

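```bash
python3 - <<'E'
from lid import *
from rig import r
for n in ('scene','wrist'):
    c=np.load(f'pics/{n}8.npz'); P=cloud(c,c['d']); 
    m=np.zeros(P.shape[:2],bool)
    if n=='scene': m[185:245,245:315]=1
    else: m[50:330,440:560]=1
    X=P[m]; X=X[np.isfinite(X).all(1)]; X=X[(X[:,2]>.19)&(X[:,0]>.48)&(X[:,0]<.75)&(abs(X[:,1]+.16)<.1)]
    for th in (.02,.01,.006,.004):
        ctr=X.mean(0); N=np.linalg.svd(X-ctr,full_matrices=False)[2][2]; N*=np.sign(N[2]); X=X[abs((X-ctr)@N)<th]
    print(n,len(X),N,'lid angle',np.degrees(np.arctan2(N@ex,N[2])), 'shut dist check', )
    H=hinge; print('plane height above hinge (41mm):',(ctr-H)@N)
c=np.load('pics/scene8.npz'); cv2.imwrite('pics/s8c.png',cv2.resize(c['p'][165:230,330:405,::-1],None,fx=8,fy=8,interpolation=cv2.INTER_CUBIC))
s=r.state(); print(s['clock'],s['tcp_pos'],s['contact_force'],s['joint_vel'])
E
```

```text
scene 3005 [ 0.64023555 -0.00239115  0.76817493] lid angle 39.808486025440814 shut dist check
plane height above hinge (41mm): 0.04041549484082418
wrist 30688 [ 0.64004745 -0.0050812   0.76831858] lid angle 39.796488199674634 shut dist check
plane height above hinge (41mm): 0.041205900388300576
16.65 [ 0.49527629 -0.15983691  0.31377105] [  8.75219519  -0.74671943 -11.91227838] [ 0.00033979 -0.00060894  0.0010735   0.00070096 -0.00274557 -0.00055011]
```

View pics/s8c.png

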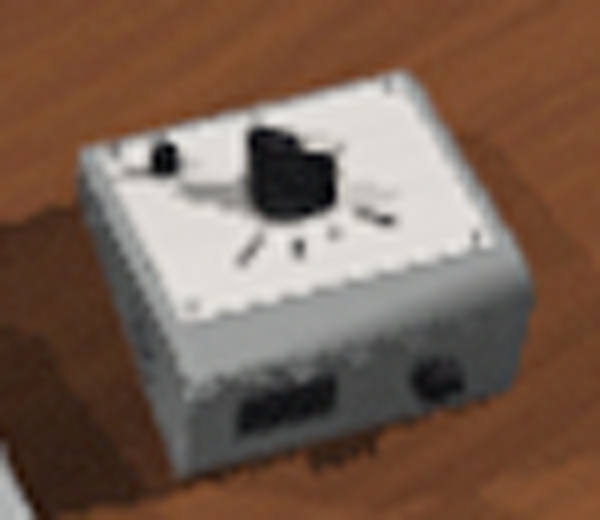

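Call:
jog_arm --motion '[{"tx":-0.8,"ty":0.5,"tz":0,"rx":0,"ry":0,"rz":-0.0035,"fingers":0},{"tx":0,"ty":0,"tz":0,"rx":0,"ry":0,"rz":0,"fingers":0},{"tx":0,"ty":0,"tz":0,"rx":0,"ry":0,"rz":0,"fingers":0},{"tx":0,"ty":0,"tz":0,"rx":0,"ry":0,"rz":0,"fingers":0},{"tx":0,"ty":0,"tz":0,"rx":0,"ry":0,"rz":0,"fingers":0},{"tx":0,"ty":0,"tz":0,"rx":0,"ry":0,"rz":0,"fingers":0},{"tx":0,"ty":0,"tz":0,"rx":0,"ry":0,"rz":0,"fingers":0},{"tx":0,"ty":0,"tz":0,"rx":0,"ry":0,"rz":0,"fingers":0}]'

```text
clock: 17.32
tcp_pos: [0.4958, -0.1599, 0.3145]
ee_rot: [-0.45, -0.458, -0.539, 0.545]
contact_force: [9.0, -0.6, -12.2]
opening: 0.167
```

```bash
python3 - <<'E'
from lid import *
from rig import r,optics,finish_job
c=optics.calibration('wrist'); im,d=optics.grab_frame('wrist'); P=cloud(c,d)
X=P[50:330,440:560].reshape(-1,3); X=X[np.isfinite(X).all(1)]; X=X[(X[:,2]>.19)&(X[:,0]>.48)&(X[:,0]<.75)]
for th in (.02,.01,.006,.004):
    ctr=X.mean(0); N=np.linalg.svd(X-ctr,full_matrices=False)[2][2]; N*=np.sign(N[2]); X=X[abs((X-ctr)@N)<th]
ang=np.degrees(np.arctan2(N@ex,N[2])); s=r.state(); print(ang,s['clock'],s['tcp_pos'],s['contact_force'],s['joint_vel'].round(4),s['opening'])
if abs(ang-40)<.6: print(finish_job())
E
```

```text
39.96745972771717 17.3667 [ 0.49585792 -0.15986574  0.31450702] [  8.83284304  -0.72345157 -14.29377486] [ 0.001  -0.0009 -0.0007 -0.0008  0.0003 -0.0001] 0.1658273267546417
the job is handed in; nothing more can be done
None
```

The selector is at off and the arm is holding the lid open at 40 degrees by its handle; I handed the job in at about 17.4 s of the 54 s allowed.

- **Selector:** I gripped the knob and turned it 60° anticlockwise from medium. After letting go, a wrist picture showed its white line pointing straight at the plain bar mark. I did this before touching the lid.
- **Lid:** I gripped the bar and raised it along the hinge arc. A plane fitted to the lid top in the wrist depth picture gave 39.97°. Before a final 0.2° correction, the lid measured 39.8° in both the scene and wrist cameras.
- **Hold:** At hand-in the joints were essentially still, the grip was set to 60 N, and the wrist force was about 17 N.
- **Other objects:** The scene view taken during the hold shows the mallet, tongs and figure where they started. I judged that by eye and did not measure their positions.

Two things didn't go quite as planned. Closing on the knob and on the bar each pushed the arm off centre, with 24 to 36 N at the wrist while gripping, so I shifted the arm to ease the load before turning or lifting. While easing off at the knob I overcorrected once, to about 34 N. The first estimate of the bar position was also about 2 mm off.

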